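# Fill the nut-bar canister and bar it shut

### The job

Get the canister on the counter stand ready for the sloping display wall: unscrew its green lid and put it right way up on the round black mat, then put all the wrapped nut bars into the canister. Finally lay the wooden retaining bar across the two forked supports, down in both forks and centred over the open mouth, and swing the red-knobbed clamp arm over so that it lies down on the retaining bar. Leave the jar, the date tray and the scoop where they are.

Things in the scene. Friction and masses are not known exactly. Their poses are not given: they have to be found in the camera images.
- stand: fixed steel stand: base plate 170 (x) x 250 (y) x 12 mm, origin at the centre of its underside on the counter, z up. The canister stands in its middle. Two grey posts 30 x 26 mm at y = -95 and +95 mm each carry a fork, open upward and to both ends along y. A clamp bracket, 177 mm high, stands at x = +52, y = +95 mm, behind the +y post
- seat_mid (a point): point midway between the two fork seats, at seat height (140 mm above the counter, 18 mm above the canister's rim), on the canister's axis; axes as the stand's, the forks' line is y. The retaining bar's underside comes here. The fork cheeks rise 13 mm above the seat and flare; the gap between them is 31 mm (in x) at the seat, 37 mm at the top
- clamp (a joint): angle of the clamp arm, rad: 0 = level, its underside on a retaining bar lying in the forks; grows as it swings up and back; 1.57 upright; stop at 1.95 (leaning back, away from the forks); lower stop -0.12 when no bar is there. Slight friction (0.03 N m); weight 120 g: once past upright by some 30 degrees it falls by itself to that side
- clamp_pivot (a point): axis of the clamp arm's hinge, 164 mm above the counter at stand x = +45, y = +95 mm; axes as the stand's, the hinge axis is y. Level, the arm points to the stand's -x over the +y fork
- clamp_knob (a point): centre of the red ball knob (28 mm) at the end of the clamp arm; the arm is a steel bar 16 x 16 mm, the knob's centre is 122 mm from the hinge axis; with the arm upright the knob's top is 300 mm above the counter
- canister: fixed clear round canister, 104 mm outside diameter, 110 mm high, wall 4 mm, floor 8 mm thick, inside diameter 96 mm; origin at the centre of its underside, which is 12 mm above the counter; z up. Its neck carries an outside right-handed three-start thread
- mouth (a point): centre of the canister's open mouth, at rim height (122 mm above the counter), z up
- lid: green screw lid, 124 mm diameter (128 over its ribs), 60 mm high, 130 g; origin at the centre of the underside of its skirt. Screwed shut, the origin is 84 mm above the canister's underside (96 mm above the counter). It unscrews anticlockwise seen from above, rises 24 mm a turn (3.8 mm per rad, about 1.5 mm of play) and is free after about 4 rad; until then the thread holds it down
- lid_grip (a point): middle of the top of the lid's straight grip bar, 60 mm above the lid's origin; the bar is 22 mm wide, 78 mm long along the lid's x, and stands 28 mm proud of the lid's top plate (which is 32 mm above the lid's origin)
- lid_mat: fixed round black rubber mat, 156 mm diameter, 2 mm thick, on the counter; origin at the centre of its underside
- bar: wooden retaining bar 220 (x) x 22 (y) x 16 (z) mm, 120 g, with a red band near each end; origin at the centre of its underside; starts lying on the counter
- pack1: wrapped nut bar, orange with a paper band, 72 (x) x 32 (y) x 18 (z) mm, about 60 g, origin at the centre of its underside; starts lying flat on the counter; may be absent
- pack2: wrapped nut bar, cardboard brown with a paper band, 72 (x) x 32 (y) x 18 (z) mm, about 60 g, origin at the centre of its underside; starts lying flat on the counter; may be absent
- pack3: wrapped nut bar, yellow with a paper band, 72 (x) x 32 (y) x 18 (z) mm, about 60 g, origin at the centre of its underside; starts lying flat on the counter; may be absent
- pack4: wrapped nut bar, terracotta with a paper band, 72 (x) x 32 (y) x 18 (z) mm, about 60 g, origin at the centre of its underside; starts lying flat on the counter; may be absent
- spice_jar: bystander: closed jar, 60 mm diameter, 100 mm high, origin under its centre; leave alone
- date_tray: bystander: closed tray of dates 136 x 196 x 51 mm, origin under its centre; leave alone
- scoop: bystander: metal serving spoon with a wooden handle, 190 mm long; leave alone
Not all that is in view belongs to the job. Leave any purple look-alike of the pack3 alone. Leave any purple look-alike of the pack2 alone.

How it is judged:
By the outcome, as a careful person would: the job done as asked, in the order asked, and still so for the second after the job is handed in, with the robot touching nothing.
Of pack1, pack2, pack3, pack4 only 2 to 4 are there at a start; the rules pass over those that are not, and their reading is None.
At some moment in a run one of pack1, pack2, pack3, pack4, bar may be knocked a few centimetres aside while the robot is not near it.
It also fails if it takes over 210 s, if anything falls off the work surface, if the arm or the gripper's body presses on something with over 40 N, if the wrist force passes 120 N, or if a joint passes its speed limit or range.

### The arm

A 7-joint arm with a two-finger parallel gripper is mounted at the origin on the work surface. World frame = base frame: x ahead of the robot, y to its left, z up, the work surface at z = 0. Lengths are in m, angles in rad, forces in N, time in s.
With the tool pointing down it reaches from about 0.4 to 0.85 m from the base axis. Payload 10.4 kg.
Tool frame: the origin (TCP) lies between the finger pads; the fingertips stand 19 mm ahead of it and the grasp point (between the pads) is the TCP (manip.tip_reach is the z of the fingertips in the tool frame, in m); z points along the fingers, y is the direction in which the jaws open and shut (so a half turn about z gives the same grasp; the last joint's range is limited). The gripper opens to 85 mm and grips with 20 to 120 N. Pads are 22 mm wide; open, the fingers measure 114 mm over their backs; the gripper's body (76 mm by 85 mm) begins 54 mm behind the grasp point. The pads swing forward as they close: fully open they stand 13 mm farther back than shut.
Start: joints at [-1.227, 0.332, -0.065, 1.46, 0.022, 1.35, -0.088], TCP at [0.224, 0.583, 0.25] pointing down, gripper open.
Joint ranges: [-2.6, 2.6], [-0.5, 2.12], [-1.47, 1.34], [0.16, 2.42], [-1.27, 4.41], [0.06, 2.06], [-2.6, 2.6]. Speed limits (rad/s): [2.22, 2.22, 2.79, 2.79, 3.14, 3.14, 3.14].

### API

Orientations are given as a unit quaternion [x, y, z, w].
In Python, from workcell import sensors, cams, manip gives the robot as it stands.
- The arm moves only by the shell command python3 -m jog 'ROWS' [FORCE]. ROWS is JSON, a list of rows, each a list of 3 entries, a list of its own where there are three numbers: the shift along the world's x, y, z in m, then the turn, a rotation vector about the world's x, y, z in rad, then the opening in per cent of the stroke, from 0 (shut) to 100 (fully open). In form: [[[dx, dy, dz], [wx, wy, wz], grip], ...]. A call has 1 to 5 rows; each row shifts and turns the pose as measured when the row begins; what a row does not reach is not made up. A row lasts 1/8 s, in which the tool goes at most 62.5 mm and 10.7 degrees, less where a joint would pass 70% of its speed; a pose out of reach is approached as far as the arm can. A call with a gripper value outside its range is refused whole. The fingers move at their own pace and stop on an object; FORCE is the grip in N (left out, the last holds). Time passes only in rows, so rows that do not move let the fingers close. It gives the time, the measured TCP pose, the force and the opening at its end, in the units of the state.
- sensors.get_obs(): the state, without advancing time (a new reading comes with each control period).
- cams.camera(name): name is "scene" or "top" or "wrist"; returns (picture, depth): 400x640x3 uint8, red, green, blue; 400x640 float32, m along the optical axis (not along the pixel's ray), 0 where there is no reading.
- cams.camera_model(name): a dict with "intrinsics" (3x3 intrinsics, pixels), "k1" (the pictures are not rectified: a ray, as slopes to the right and down, at radius r is drawn at 1 + k1 r^2 times it, then the intrinsics apply), "view" (4x4, takes a point from world to camera coordinates). Camera axes: x right, y down, z forward; pixel columns grow to the right and rows downward; lengths in m; the calibration is good to about 2 mm. A picture is of the moment at which its call begins: read the wrist's pose just before it. camera_model takes no time and is no camera call; for the wrist camera it gives the pose at the moment of the call.
- manip.hand_in(): hands the job in, once; it reports no verdict.
The state is a dict: "clock": time; "joint_pos": joint angles; "joint_velocities": joint speeds; "tau": joint torques, N m; "position": TCP position; "ee_rot": TCP orientation; "ft_force": force on the tool from outside, world axes, zero at the start; "torque": the same for the moment, N m; "grip_width": opening from 0.0 (shut) to 1.0 (fully open).
Only numpy, scipy, OpenCV 4.12 (cv2) and the standard library are available. Lean on these libraries where they do the work, as an engineer would, in place of code of your own. Each camera call takes 0.05 s, during which the arm holds its last target.

## Working session

There is one attempt and no reset: what is moved stays moved. The work goes in short steps, Python scripts to look and compute and a shell command to move; the robot and the scene stay as the last step left them, time stands still between calls to the robot, and variables do not carry over. Pictures are saved under pics/ and viewed, and the job is handed in when it is done.

```bash
ls; mkdir -p pics; cat > h.py <<'E'
import numpy as np, cv2
from workcell import sensors, cams, manip
from scipy.spatial.transform import Rotation as R
def snap(n,f):
    m=cams.camera_model(n); p,d=cams.camera(n)
    cv2.imwrite(f'pics/{f}.png',p[:,:,::-1]); np.savez(f'pics/{f}.npz',p=p,d=d,K=m['intrinsics'],k1=m['k1'],V=m['view'])
    return p,d,m
def load(f):
    z=np.load(f'pics/{f}.npz'); return z['p'],z['d'],dict(intrinsics=z['K'],k1=float(z['k1']),view=z['V'])
def slopes(m,uv):
    K=np.array(m['intrinsics']);uv=np.atleast_2d(np.array(uv,float))
    return cv2.undistortPoints(uv.reshape(-1,1,2),K,np.array([m['k1'],0,0,0,0.])).reshape(-1,2)
def ray(m,uv):
    V=np.array(m['view']);s=slopes(m,uv);d=np.c_[s,np.ones(len(s))]@V[:3,:3]
    c=-V[:3,:3].T@V[:3,3]; return c,d
def onz(m,uv,z):
    c,d=ray(m,uv); t=(z-c[2])/d[:,2]; return c+d*t[:,None]
def pts(m,d,uv):
    uv=np.atleast_2d(np.array(uv)); c,dr=ray(m,uv); return c+dr*d[uv[:,1].astype(int),uv[:,0].astype(int)][:,None]
def proj(m,P):
    V=np.array(m['view']);K=np.array(m['intrinsics']);q=np.atleast_2d(P)@V[:3,:3].T+V[:3,3];s=q[:,:2]/q[:,2:]
    s=s*(1+m['k1']*(s**2).sum(1))[:,None]; return s@K[:2,:2].T+K[:2,2]
def st():
    o=sensors.get_obs();print('t',round(o['clock'],2),'pos',np.round(o['position'],4),'rv',np.round(R.from_quat(o['ee_rot']).as_matrix()[:,1],3),np.round(R.from_quat(o['ee_rot']).as_matrix()[:,2],3),'F',np.round(o['ft_force'],1),'w',round(o['grip_width'],3),'q',np.round(o['joint_pos'],2))
E
python3 -c "
from h import *
st()
for n in ['scene','top','wrist']: snap(n,n+'0')
st()"
```

```text
pics
t 0.0 pos [0.224  0.5831 0.2495] rv [ 0.359  0.933 -0.001] [-0.    -0.001 -1.   ] F [0.5 0.6 0.2] w 0.999 q [-1.23  0.33 -0.06  1.46  0.02  1.35 -0.09]
t 0.15 pos [0.2241 0.5832 0.2497] rv [ 0.359  0.933 -0.001] [-0.    -0.001 -1.   ] F [-0.1 -0.2 -0.6] w 1.003 q [-1.23  0.33 -0.06  1.46  0.02  1.35 -0.09]
```

View pics/scene0.png

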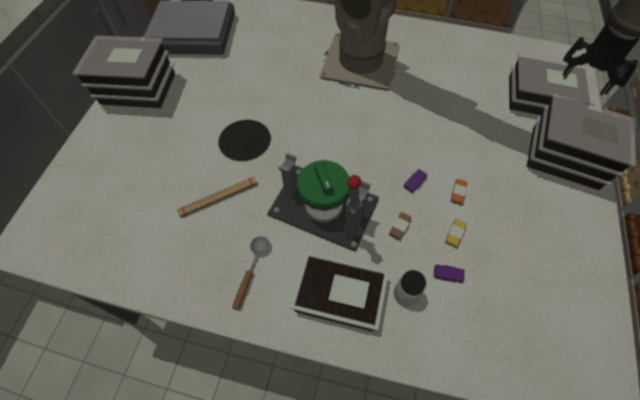

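View pics/top0.png

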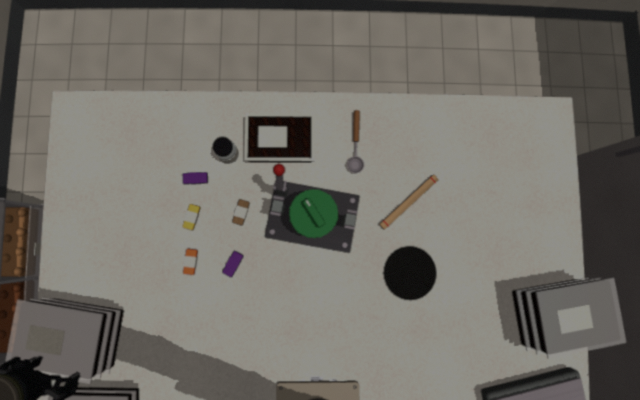

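View pics/wrist0.png

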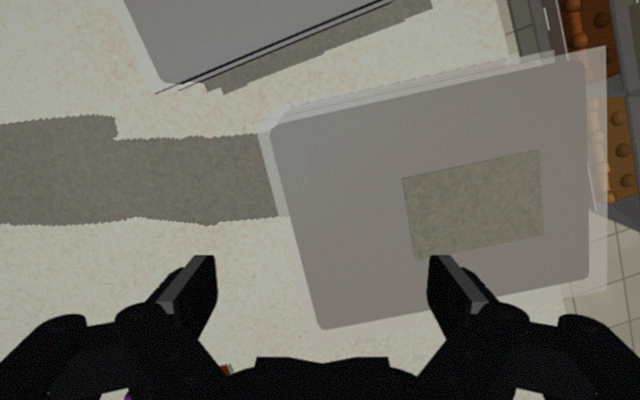

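Scene view: green lid at (323,183), red knob at (354,182), mat at (245,140), wooden bar at (218,197). The packs are orange (460,190), yellow (456,233) and brown (401,226). The purple look-alikes at (415,181) and (449,273) are to be left. No terracotta pack is visible; the scoop handle (243,290) and bar are the only similar colours. Next I'll measure.

```bash
cat > meas.py <<'E'
from h import *
p,d,m=load('top0')
c,_=ray(m,[320,200]);print('cam',c)
hsv=cv2.cvtColor(p,cv2.COLOR_RGB2HSV)
for n,uv in dict(brown=(241,212),yellow=(191,216),orange=(190,262),pur1=(195,178),pur2=(233,264),barr=(408,202),mat=(410,272),lid=(313,213),knob=(279,170),jar=(223,148),tray=(278,138)).items():
    u,v=uv; print(n,'hsv',hsv[v,u],np.round(pts(m,d,uv),4))
def blob(name,f,mask,z,win):
    x0,y0,x1,y1=win; mm=np.zeros(mask.shape,np.uint8); mm[y0:y1,x0:x1]=mask[y0:y1,x0:x1]*255
    n,l,s,ce=cv2.connectedComponentsWithStats(mm)
    i=1+np.argmax(s[1:,4]); ys,xs=np.nonzero(l==i)
    w=onz(m,np.c_[xs,ys],z)[:,:2]
    r=cv2.minAreaRect((w*1000).astype(np.float32)); print(name,s[i,4],'mean',np.round(w.mean(0),4),'rect c',np.round(np.array(r[0]),1),'size',np.round(r[1],1),'ang',round(r[2],1))
S=hsv[:,:,1].astype(int);H=hsv[:,:,0].astype(int);Vv=hsv[:,:,2].astype(int)
E
cat > a.py <<'E'
from meas import *
big=cv2.resize(p[130:310,160:460][:,:,::-1],None,fx=2.6,fy=2.6,interpolation=cv2.INTER_CUBIC);cv2.imwrite('pics/crop_top0.png',big)
blob('mat','',Vv<40,.002,(370,235,450,310))
blob('lid','',(H>50)&(H<90)&(S>80),.128,(270,170,350,250))
blob('bar','',(S>75),.016,(370,165,445,240))
for n,w in dict(brown=(228,195,254,228),yellow=(178,200,206,232),orange=(178,245,205,280)).items(): blob(n,'',(S>45),.018,w)
E
python3 a.py
```

```text
cam [0.50607813 0.0452651  1.14741886]
brown hsv [ 30  16 144] [[0.586  0.2184 0.0191]]
yellow hsv [ 27  16 144] [[0.574  0.3599 0.0182]]
orange hsv [ 27  16 143] [[0.4448 0.3588 0.0181]]
pur1 hsv [141 153  85] [[0.6828 0.3519 0.0187]]
pur2 hsv [141 152  87] [[0.4397 0.2383 0.0179]]
barr hsv [ 16 110 130] [[ 0.6171 -0.2615  0.015 ]]
mat hsv [30 34 15] [[ 0.4155 -0.2668  0.0022]]
lid hsv [ 66 147  83] [[0.5747 0.0177 0.1539]]
knob hsv [  1 198 121] [[0.6577 0.0955 0.2976]]
jar hsv [135  32  16] [[0.7528 0.2586 0.0956]]
tray hsv [ 30  14 143] [[0.794  0.1142 0.0478]]
mat 2083 mean [ 0.4136 -0.2653] rect c [ 413.7 -265. ] size [146.4 146.4] ang 44.0
lid 1900 mean [0.5758 0.0168] rect c [576.8  15.6] size [124.  126.1] ang 0.5
bar 536 mean [ 0.6186 -0.2623] rect c [ 619.4 -263.2] size [ 21.2 218.5] ang 41.8
brown 79 mean [0.611  0.2135] rect c [610.8 213.2] size [31.7 19.8] ang 71.8
yellow 100 mean [0.5963 0.3533] rect c [596.6 353.6] size [35.5 22.9] ang 74.4
orange 106 mean [0.4714 0.3566] rect c [471.6 356.6] size [35.1 23.5] ang 83.2
```

```bash
python3 - <<'E'
import cv2
p=cv2.imread('pics/scene0.png');cv2.imwrite('pics/crop_scene0.png',cv2.resize(p[130:310,170:480],None,fx=2.5,fy=2.5,interpolation=cv2.INTER_CUBIC))
E
```

```text
(no output)
```

View pics/crop_scene0.png

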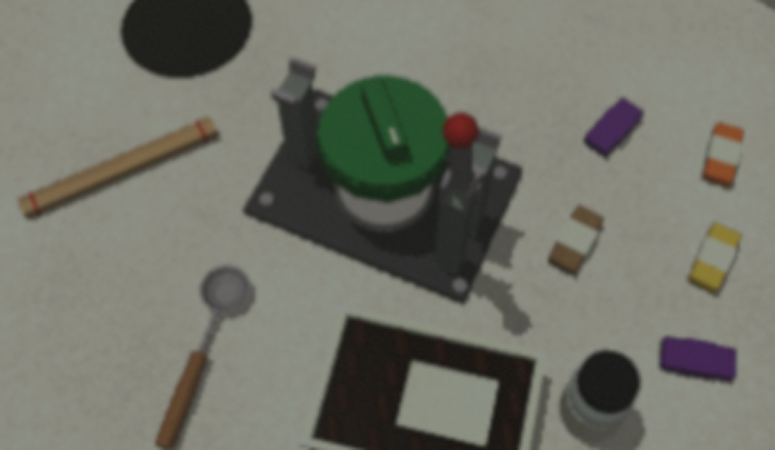

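View pics/crop_top0.png

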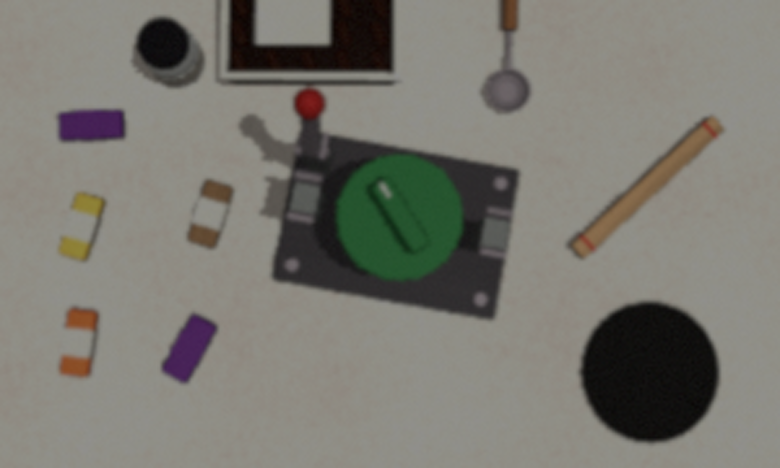

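The mask check agrees with the list: three packs (orange, brown, yellow) and two purple look-alikes. I'll refine the stand axis, the grip bar angle and the pack poses.

```bash
cat > b.py <<'E'
from meas import *
print('tip',manip.tip_reach)
yy,xx=np.mgrid[150:255,255:375]; uv=np.c_[xx.ravel(),yy.ravel()]
P=pts(m,d,uv); D=d[uv[:,1],uv[:,0]]
def rect(n,sel):
    w=P[sel]; r=cv2.minAreaRect((w[:,:2]*1000).astype(np.float32)); print(n,sel.sum(),'mean',np.round(w.mean(0),4),'c',np.round(r[0],1),'size',np.round(r[1],1),'ang',round(r[2],1))
g=(H[uv[:,1],uv[:,0]]>50)&(H[uv[:,1],uv[:,0]]<90)&(S[uv[:,1],uv[:,0]]>60)
near=np.hypot(P[:,0]-.576,P[:,1]-.0165)<.062
rect('gripbar',near&(P[:,2]>.147)&(P[:,2]<.165)&(D>0))
a=near&(P[:,2]>.147)&(P[:,2]<.165)&(D>0)
q=P[a][:,:2];q=q-q.mean(0);w,v=np.linalg.eigh(q.T@q);print('pca dir',v[:,1],np.sqrt(w/len(q))*np.sqrt(12))
plate=(P[:,2]>.005)&(P[:,2]<.02)&(D>0)&(Vv[uv[:,1],uv[:,0]]<85)
rect('plate',plate)
far=~near&(np.hypot(P[:,0]-.576,P[:,1]-.0165)<.125)
for s in (1,-1):
    rect('fork%d'%s,far&(P[:,2]>.133)&(P[:,2]<.16)&(s*(P[:,1]-.0165)>.06))
# packs
mk=((S>45)&(Vv>30)).astype(np.uint8)
for n,(x0,y0,x1,y1) in dict(brown=(228,195,254,228),yellow=(178,200,206,232),orange=(178,245,205,280)).items():
    ys,xs=np.nonzero(mk[y0:y1,x0:x1]); w=onz(m,np.c_[xs+x0,ys+y0],.015)[:,:2]
    r=cv2.minAreaRect((w*1000).astype(np.float32)); q=w-w.mean(0); ew,v=np.linalg.eigh(q.T@q)
    print(n,len(xs),'c',np.round(r[0],1),'size',np.round(r[1],1),'ang',round(r[2],1),'longdir',np.round(v[:,1],3))
E
python3 b.py
```

```text
cam [0.50607813 0.0452651  1.14741886]
brown hsv [ 30  16 144] [[0.586  0.2184 0.0191]]
yellow hsv [ 27  16 144] [[0.574  0.3599 0.0182]]
orange hsv [ 27  16 143] [[0.4448 0.3588 0.0181]]
pur1 hsv [141 153  85] [[0.6828 0.3519 0.0187]]
pur2 hsv [141 152  87] [[0.4397 0.2383 0.0179]]
barr hsv [ 16 110 130] [[ 0.6171 -0.2615  0.015 ]]
mat hsv [30 34 15] [[ 0.4155 -0.2668  0.0022]]
lid hsv [ 66 147  83] [[0.5747 0.0177 0.1539]]
knob hsv [  1 198 121] [[0.6577 0.0955 0.2976]]
jar hsv [135  32  16] [[0.7528 0.2586 0.0956]]
tray hsv [ 30  14 143] [[0.794  0.1142 0.0478]]
tip 0.019
gripbar 268 mean [0.576  0.0154 0.155 ] c [576.6  15.4] size [77.2 22. ] ang 32.5
pca dir [-0.84277435 -0.53826703] [0.02199308 0.07671364]
plate 2560 mean [0.5694 0.0146 0.0115] c [604.7  19.5] size [274.  311.6] ang 3.2
fork1 203 mean [0.5966 0.1077 0.1441] c [612.7 105.2] size [26.2 84.7] ang 79.0
fork-1 190 mean [ 0.5604 -0.0779  0.1436] c [559.6 -78. ] size [25.9 46.1] ang 80.0
brown 157 c [587.  220.8] size [31.9 70.5] ang 73.5 longdir [-0.961  0.275]
yellow 199 c [572.6 361.2] size [35.6 73.3] ang 74.3 longdir [-0.963  0.271]
orange 211 c [446.2 360.4] size [35.4 74.5] ang 83.1 longdir [-0.993  0.119]
```

```bash
python3 -c "
from h import *
m=cams.camera_model('wrist');V=np.array(m['view']);c=-V[:3,:3].T@V[:3,3];o=sensors.get_obs();T=R.from_quat(o['ee_rot']).as_matrix();print('cam in tool',T.T@(c-o['position']),'axis',T.T@V[2,:3]);print(T)"
python3 -m jog '[[[0.032,-0.052,0.01],[0,0,-0.18],100],[[0.032,-0.052,0.01],[0,0,-0.18],100],[[0.032,-0.052,0.0],[0,0,-0.18],100],[[0.032,-0.052,0.0],[0,0,-0.18],100],[[0.032,-0.052,0.0],[0,0,-0.18],100]]' 40
```

```text
cam in tool [ 0.06708974 -0.0003738  -0.12403038] axis [-2.68197296e-01  4.89469033e-05  9.63364006e-01]
[[-9.33486311e-01  3.58612884e-01 -3.27043969e-04]
 [ 3.58613027e-01  9.33485728e-01 -1.04500784e-03]
 [-6.94623981e-05 -1.09278274e-03 -9.99999401e-01]]
clock: 0.78
position: [0.3831, 0.3187, 0.2679]
ee_rot: [0.599, 0.8, -0.001, -0.002]
ft_force: [1.5, 0.7, 0.7]
grip_width: 0.997
```

```bash

python3 -m jog '[[[0.032,-0.052,0.0],[0,0,-0.18],100],[[0.032,-0.052,0.0],[0,0,-0.18],100],[[0.032,-0.052,0.0],[0,0,-0.18],60],[[0.032,-0.052,0.0],[0,0,-0.18],60],[[0.032,-0.052,0.0],[0,0,-0.18],60]]'
python3 -c "
from h import *
st()"
```

```text
clock: 1.4
position: [0.5449, 0.0516, 0.2682]
ee_rot: [0.895, 0.447, 0.001, -0.002]
ft_force: [0.9, 0.9, 0.2]
grip_width: 0.599
t 1.4 pos [0.5449 0.0516 0.2682] rv [ 0.799 -0.601 -0.003] [-0.     0.005 -1.   ] F [0.9 0.9 0.2] w 0.599 q [-0.64  0.15  0.52  1.67 -0.08  1.34 -0.75]
```

```bash

python3 -m jog '[[[0.031,-0.036,0.0],[0,0,-0.18],60],[[0,0,0.0],[0,0,-0.18],60],[[0,0,0],[0,0,0],60]]'
python3 -c "
from h import *
st();snap('scene','s1');snap('wrist','w1')"
```

```text
clock: 1.78
position: [0.5776, 0.0083, 0.2676]
ee_rot: [0.963, 0.27, 0.001, -0.001]
ft_force: [0.3, 0.7, 0.7]
grip_width: 0.605
t 1.77 pos [0.5776 0.0083 0.2676] rv [ 0.52  -0.854 -0.001] [ 0.001  0.002 -1.   ] F [0.3 0.7 0.7] w 0.605 q [-0.59  0.23  0.6   1.6  -0.14  1.35 -1.  ]
```

View pics/s1.png

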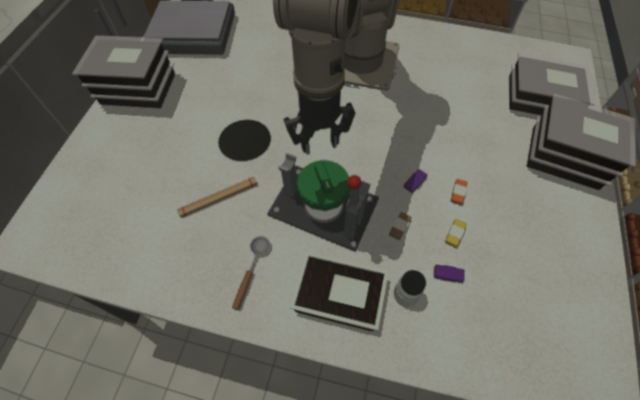

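View pics/w1.png

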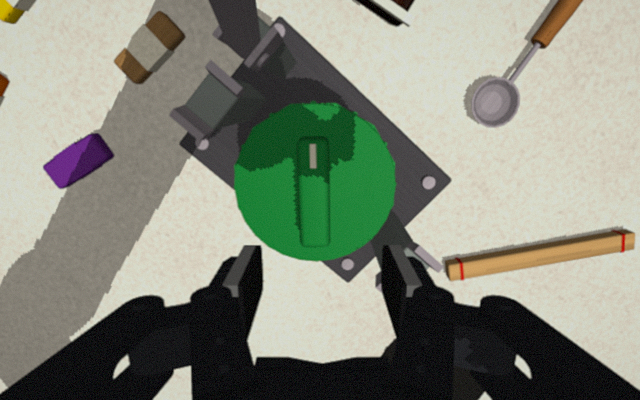

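The wrist view shows the grip bar at (314,190), aligned with the jaws. The scene view shows the knob clear. I'll measure the lid once more from the wrist camera.

```bash
python3 - <<'E'
from h import *
p,d,m=load('w1')
hsv=cv2.cvtColor(p,cv2.COLOR_RGB2HSV);g=(hsv[:,:,0]>50)&(hsv[:,:,0]<85)&(hsv[:,:,1]>120)
ys,xs=np.nonzero(g);P=pts(m,d,np.c_[xs,ys]);
t=P[(P[:,2]>.148)&(P[:,2]<.165)];r=cv2.minAreaRect((t[:,:2]*1000).astype(np.float32));print(np.round(r[0],1),r[1],r[2],t.mean(0))
t=P[(P[:,2]>.12)&(P[:,2]<.135)];print(cv2.minEnclosingCircle((t[:,:2]*1000).astype(np.float32)),t[:,2].mean())
E
```

```text
[579.9  15.6] (76.94087219238281, 22.039426803588867) 32.578285217285156 [0.58032739 0.0157934  0.15580018]
((579.5455322265625, 15.2264404296875), 64.0269546508789) 0.12826039965338523
```

```bash

python3 -m jog '[[[0.001,0.007,-0.04],[0,0,0.02],60],[[0,0,-0.035],[0,0,0],60],[[0,0,-0.015],[0,0,0],60]]'
python3 -c "
from h import *
st();snap('scene','s2')"
```

```text
clock: 2.25
position: [0.5786, 0.0187, 0.1773]
ee_rot: [0.957, 0.289, 0.003, -0.002]
ft_force: [0.4, -0.3, 0.2]
grip_width: 0.602
t 2.25 pos [0.5786 0.0187 0.1773] rv [ 0.554 -0.833 -0.001] [ 0.005  0.005 -1.   ] F [ 0.4 -0.3  0.2] w 0.602 q [-0.58  0.3   0.57  1.71 -0.18  1.17 -0.95]
```

```bash
python3 -c "
import cv2;p=cv2.imread('pics/s2.png')[80:280,200:450];cv2.imwrite('pics/s2c.png',cv2.resize(p,None,fx=3,fy=3))"
```

```text
(no output)
```

View pics/s2c.png

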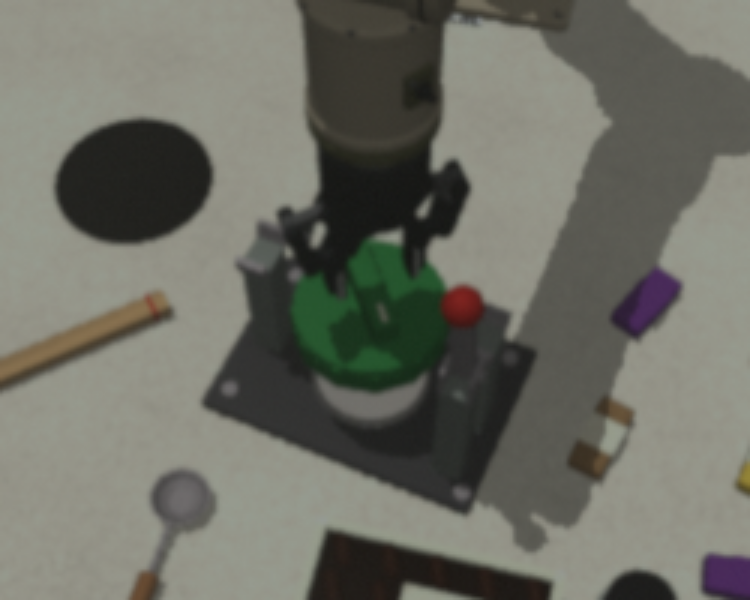

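The crop shows the fingers straddling the lid's grip bar and the knob well clear. I'll descend and grip.

```bash

python3 -m jog '[[[0,-0.003,-0.012],[-0.003,0.004,-0.02],60],[[0,0,-0.012],[0,0,0],60],[[0,0,0],[0,0,0],0],[[0,0,0],[0,0,0],0],[[0,0,0],[0,0,0],0]]' 80
python3 -c "
from h import *
st()"
```

```text
clock: 2.92
position: [0.5797, 0.016, 0.1538]
ee_rot: [0.96, 0.28, 0.002, -0.001]
ft_force: [-0.0, 0.4, -1.9]
grip_width: 0.236
t 2.92 pos [0.5797 0.016  0.1538] rv [ 0.538 -0.843 -0.   ] [ 0.003  0.003 -1.   ] F [-0.   0.4 -1.9] w 0.236 q [-0.57  0.33  0.57  1.73 -0.2   1.13 -0.95]
```

```bash

python3 -m jog '[[[0,0,0.0005],[0,0,0.1],0],[[0,0,0.0007],[0,0,0.18],0],[[0,0,0.0007],[0,0,0.18],0],[[0,0,0.0007],[0,0,0.18],0]]' 100
python3 -c "
from h import *
st()"
```

```text
clock: 3.42
position: [0.5794, 0.0159, 0.1564]
ee_rot: [0.818, 0.576, 0.001, -0.001]
ft_force: [0.4, 0.2, -3.2]
grip_width: 0.233
t 3.42 pos [0.5794 0.0159 0.1564] rv [ 0.941 -0.337 -0.   ] [ 0.001  0.004 -1.   ] F [ 0.4  0.2 -3.2] w 0.233 q [-0.49  0.32  0.46  1.73 -0.16  1.13 -0.32]
```

```bash
R1='x'
python3 -m jog '[[[0,0,0.0007],[0,0,0.18],0],[[0,0,0.0007],[0,0,0.18],0],[[0,0,0.0007],[0,0,0.18],0],[[0,0,0.0007],[0,0,0.18],0],[[0,0,0.0007],[0,0,0.18],0]]'
python3 -m jog '[[[0,0,0.0007],[0,0,0.18],0],[[0,0,0.0007],[0,0,0.18],0],[[0,0,0.0007],[0,0,0.18],0],[[0,0,0.0007],[0,0,0.18],0],[[0,0,0.0007],[0,0,0.18],0]]'
python3 -c "
from h import *
st()"
```

```text
clock: 4.05
position: [0.5791, 0.0156, 0.16]
ee_rot: [0.473, 0.881, 0.0, -0.002]
ft_force: [-0.3, 0.3, -3.0]
grip_width: 0.23
clock: 4.68
position: [0.5789, 0.0154, 0.1635]
ee_rot: [0.027, 1.0, -0.0, -0.002]
ft_force: [1.2, 0.2, -2.5]
grip_width: 0.232
t 4.67 pos [0.5789 0.0154 0.1635] rv [ 0.054  0.999 -0.001] [-0.004 -0.001 -1.   ] F [ 1.2  0.2 -2.5] w 0.232 q [-0.27  0.3   0.19  1.7  -0.06  1.15  1.46]
```

```bash

python3 -m jog '[[[0,0,0.0007],[0,0,0.18],0],[[0,0,0.0007],[0,0,0.18],0],[[0,0,0.0007],[0,0,0.18],0],[[0,0,0.0007],[0,0,0.18],0],[[0,0,0.0007],[0,0,0.18],0]]'
python3 -c "
from h import *
st()"
```

```text
clock: 5.3
position: [0.5785, 0.0151, 0.1671]
ee_rot: [-0.424, 0.906, -0.001, -0.002]
ft_force: [-0.4, -0.6, -2.0]
grip_width: 0.234
t 5.3 pos [0.5785 0.0151 0.1671] rv [-0.768  0.64  -0.001] [-0.002 -0.004 -1.   ] F [-0.4 -0.6 -2. ] w 0.234 q [-0.16  0.29  0.07  1.7  -0.02  1.16  2.35]
```

```bash

python3 -m jog '[[[0,0,0],[0,0,0],60],[[0,0,0],[0,0,0],60],[[0,0,0.02],[0,0,0],60],[[0,0,0.025],[0,0,0],60],[[0,0,0],[0,0,-0.18],60]]'
python3 -m jog '[[[0,0,0],[0,0,-0.18],60],[[0,0,0],[0,0,-0.18],60],[[0,0,0],[0,0,-0.18],60],[[0,0,0],[0,0,-0.18],60],[[0,0,0],[0,0,-0.18],60]]'
python3 -m jog '[[[0,0,0],[0,0,-0.18],60],[[0,0,0],[0,0,-0.18],60],[[0,0,0],[0,0,-0.18],60],[[0,0,0],[0,0,-0.18],60],[[0,0,0],[0,0,-0.18],60]]'
python3 -m jog '[[[0,0,0],[0,0,-0.18],60],[[0,0,0],[0,0,-0.18],60],[[0,0,0],[0,0,-0.18],60],[[0,0,0],[0,0,-0.18],60],[[0,0,0],[0,0,-0.18],60]]'
python3 -c "
from h import *
st();snap('wrist','w2')"
```

```text
clock: 5.92
position: [0.579, 0.0148, 0.2145]
ee_rot: [-0.332, 0.943, -0.001, -0.001]
ft_force: [0.1, -0.5, -1.1]
grip_width: 0.601
clock: 6.55
position: [0.5799, 0.0149, 0.2164]
ee_rot: [0.131, 0.991, -0.001, 0.0]
ft_force: [0.7, 0.4, 0.4]
grip_width: 0.602
clock: 7.18
position: [0.5807, 0.0151, 0.2179]
ee_rot: [0.565, 0.825, -0.0, 0.001]
ft_force: [-0.8, -1.5, -0.8]
grip_width: 0.603
clock: 7.8
position: [0.5814, 0.0155, 0.2194]
ee_rot: [0.877, 0.481, 0.0, 0.002]
ft_force: [-0.3, 0.4, 0.4]
grip_width: 0.599
t 7.8 pos [0.5814 0.0155 0.2194] rv [ 0.844 -0.537  0.003] [ 0.002 -0.002 -1.   ] F [-0.3  0.4  0.4] w 0.599 q [-0.46  0.26  0.42  1.65 -0.11  1.26 -0.58]
```

View pics/w2.png

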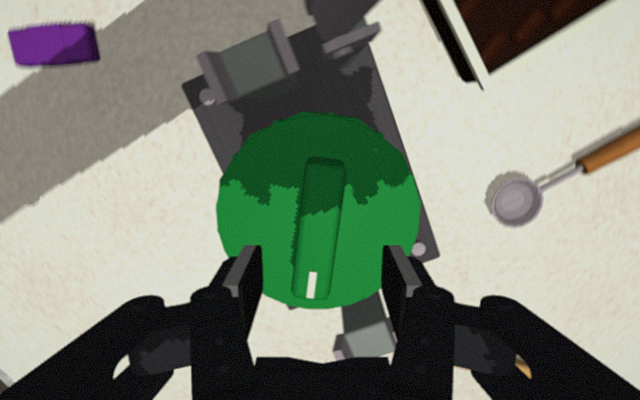

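The grip bar is at (320,230), about 7° off the jaws as expected. The white mark is at the bottom, so the lid has turned half a turn. I'll realign and regrip.

```bash

python3 -m jog '[[[-0.003,0,-0.005],[0,0,-0.13],60],[[0,0,-0.025],[0,0,0],60],[[0,0,-0.02],[0,0,0],60],[[0,0,0],[0,0,0],60]]'
python3 -c "
from h import *
st()"
```

```text
clock: 8.35
position: [0.5791, 0.016, 0.1697]
ee_rot: [0.909, 0.418, 0.002, 0.002]
ft_force: [-0.1, -0.2, -0.2]
grip_width: 0.6
t 8.35 pos [0.5791 0.016  0.1697] rv [ 0.759 -0.651  0.005] [ 0.004 -0.002 -1.   ] F [-0.1 -0.2 -0.2] w 0.6 q [-0.47  0.3   0.43  1.71 -0.13  1.15 -0.71]
```

```bash

python3 -m jog '[[[0,0,-0.003],[0,0,0],40],[[0,0,0],[0,0,0],0],[[0,0,0],[0,0,0],0],[[0,0,0.0004],[0,0,0.1],0],[[0,0,0.0007],[0,0,0.18],0]]' 100
python3 -m jog '[[[0,0,0.0007],[0,0,0.18],0],[[0,0,0.0007],[0,0,0.18],0],[[0,0,0.0007],[0,0,0.18],0],[[0,0,0.0007],[0,0,0.18],0],[[0,0,0.0007],[0,0,0.18],0]]'
python3 -c "
from h import *
st()"
```

```text
clock: 8.98
position: [0.5801, 0.0162, 0.1701]
ee_rot: [0.839, 0.543, 0.003, 0.002]
ft_force: [-0.2, -0.2, -2.8]
grip_width: 0.233
clock: 9.6
position: [0.5796, 0.0167, 0.1744]
ee_rot: [0.506, 0.862, 0.004, -0.0]
ft_force: [0.3, 0.1, -1.8]
grip_width: 0.233
t 9.6 pos [0.5796 0.0167 0.1744] rv [0.873 0.488 0.006] [ 0.003  0.007 -1.   ] F [ 0.3  0.1 -1.8] w 0.233 q [-0.33  0.28  0.26  1.7  -0.09  1.17  0.47]
```

```bash

python3 -m jog '[[[0,0,0.004],[0,0,0.1],0],[[0,0,0.006],[0,0,0],0],[[0,0,0.02],[0,0,0],0],[[0,0,0.03],[0,0,0],0],[[0,0,0.03],[0,0,0],0]]' 100
python3 -c "
from h import *
st();snap('scene','s3');snap('top','t3')"
```

```text
clock: 10.22
position: [0.5782, 0.0161, 0.2659]
ee_rot: [0.465, 0.885, 0.002, -0.002]
ft_force: [-0.2, -0.7, -0.8]
grip_width: 0.233
t 10.22 pos [0.5782 0.0161 0.2659] rv [0.823 0.568 0.002] [-0.001  0.006 -1.   ] F [-0.2 -0.7 -0.8] w 0.233 q [-0.32  0.22  0.26  1.58 -0.06  1.35  0.55]
```

View pics/s3.png

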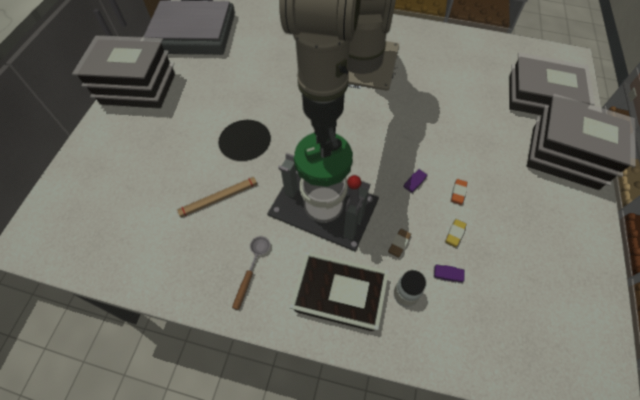

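The lid is off and held at (323,157), with the canister open at (323,195). I'll carry it to the mat at (0.414, -0.265).

```bash

python3 -m jog '[[[-0.028,-0.047,0],[0,0,0],0],[[-0.028,-0.047,0],[0,0,0],0],[[-0.028,-0.047,-0.0],[0,0,0],0],[[-0.028,-0.047,-0.0],[0,0,0],0],[[-0.028,-0.047,-0.02],[0,0,0],0]]' 100
python3 -m jog '[[[-0.02,-0.04,-0.04],[0,0,0],0],[[0,0,-0.02],[0,0,0],0],[[0,0,0],[0,0,0],0]]' 100
python3 -c "
from h import *
st()"
```

```text
clock: 10.95
position: [0.4363, -0.2207, 0.246]
ee_rot: [0.465, 0.885, 0.005, 0.001]
ft_force: [1.1, -0.3, -1.6]
grip_width: 0.233
clock: 11.32
position: [0.4111, -0.2653, 0.1822]
ee_rot: [0.471, 0.882, 0.004, -0.0]
ft_force: [0.2, 1.9, -1.3]
grip_width: 0.227
t 11.32 pos [ 0.4111 -0.2653  0.1822] rv [0.832 0.555 0.008] [ 0.004  0.008 -1.   ] F [ 0.2  1.9 -1.3] w 0.227 q [ 0.    0.08  0.51  1.92 -0.05  1.15  1.12]
```

```bash

python3 -m jog '[[[0.002,0,-0.04],[-0.008,0.004,0],0],[[0,0,-0.035],[0,0,0],0],[[0,0,-0.02],[0,0,0],0],[[0,0,-0.01],[0,0,0],0],[[0,0,-0.0],[0,0,0],0]]' 100
python3 -c "
from h import *
st();snap('scene','s4')"
```

```text
clock: 11.95
position: [0.4169, -0.264, 0.078]
ee_rot: [0.471, 0.882, 0.0, 0.003]
ft_force: [0.2, -0.2, -1.8]
grip_width: 0.231
t 11.95 pos [ 0.4169 -0.264   0.078 ] rv [0.832 0.555 0.003] [ 0.005 -0.002 -1.   ] F [ 0.2 -0.2 -1.8] w 0.231 q [ 0.02  0.23  0.5   2.02 -0.14  0.92  1.18]
```

View pics/s4.png

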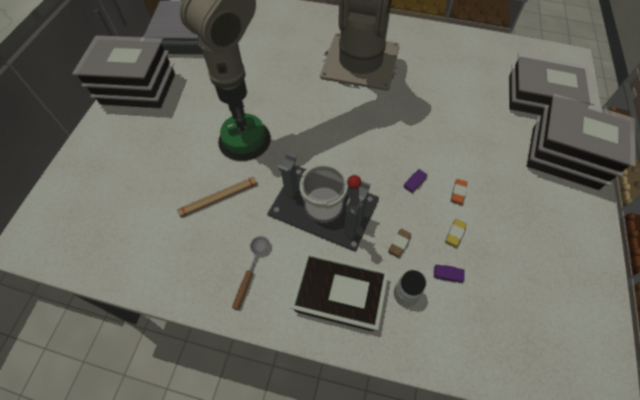

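The brown pack has shifted, from (401,226) to (400,243) in the scene view, so I'll re-measure it before grasping. Lowering the lid now.

```bash

python3 -m jog '[[[-0.003,0,-0.011],[0,0.005,0],0],[[0,0,-0.004],[0,0,0],0],[[0,0,-0.002],[0,0,0],0],[[0,0,0],[0,0,0],0]]' 100
python3 -c "
from h import *
st()"
```

```text
clock: 12.5
position: [0.4153, -0.2647, 0.0624]
ee_rot: [0.472, 0.882, -0.0, 0.002]
ft_force: [-0.7, 0.6, 0.2]
grip_width: 0.231
t 12.5 pos [ 0.4153 -0.2647  0.0624] rv [0.832 0.555 0.002] [ 0.004 -0.003 -1.   ] F [-0.7  0.6  0.2] w 0.231 q [ 0.03  0.26  0.49  2.03 -0.15  0.89  1.2 ]
```

```bash

python3 -m jog '[[[0,0,-0.002],[0,0,0],0],[[0,0,0],[0,0,0],0],[[0,0,0],[0,0,0],0]]' 100
python3 -c "
from h import *
st()"
```

```text
clock: 12.88
position: [0.4157, -0.265, 0.0627]
ee_rot: [0.472, 0.882, 0.0, 0.003]
ft_force: [0.2, 0.5, -1.8]
grip_width: 0.234
t 12.88 pos [ 0.4157 -0.265   0.0627] rv [0.832 0.555 0.003] [ 0.005 -0.002 -1.   ] F [ 0.2  0.5 -1.8] w 0.234 q [ 0.03  0.26  0.49  2.03 -0.16  0.89  1.2 ]
```

```bash

python3 -m jog '[[[0,0,-0.003],[0,0,0],0],[[0,0,-0.002],[0,0,0],0]]' 100
python3 -c "
from h import *
st()"
```

```text
clock: 13.12
position: [0.416, -0.2652, 0.062]
ee_rot: [0.472, 0.882, 0.002, 0.002]
ft_force: [-15.6, 8.1, 38.2]
grip_width: 0.233
t 13.12 pos [ 0.416  -0.2652  0.062 ] rv [0.832 0.554 0.005] [ 0.005  0.001 -1.   ] F [-15.6   8.1  38.2] w 0.233 q [ 0.04  0.26  0.49  2.03 -0.16  0.89  1.2 ]
```

The lid is seated on the mat, since contact was felt. Release and lift.

```bash

python3 -m jog '[[[0,0,0.001],[0,0,0],0],[[0,0,0],[0,0,0],45],[[0,0,0],[0,0,0],45],[[0,0,0.03],[0,0,0],45],[[0,0,0.05],[0,0,0],60]]' 40
python3 -m jog '[[[0,0.02,0.05],[0,0,0],60],[[0.02,0.055,0.02],[0,0,0.1],60],[[0.02,0.055,0],[0,0,0.18],60],[[0.02,0.055,0],[0,0,0.18],60],[[0.01,0.055,0],[0,0,0.18],60]]' 40
python3 -c "
from h import *
st();snap('scene','s5');snap('top','t5')"
```

```text
clock: 13.75
position: [0.414, -0.2641, 0.1413]
ee_rot: [0.472, 0.882, 0.001, -0.001]
ft_force: [0.7, -0.1, -0.0]
grip_width: 0.599
clock: 14.38
position: [0.4861, -0.0218, 0.2174]
ee_rot: [0.166, 0.986, 0.002, 0.003]
ft_force: [0.8, 0.3, 0.4]
grip_width: 0.599
t 14.38 pos [ 0.4861 -0.0218  0.2174] rv [0.328 0.945 0.005] [ 0.007  0.003 -1.   ] F [0.8 0.3 0.4] w 0.599 q [-0.3   0.04  0.26  1.88 -0.01  1.22  1.2 ]
```

View pics/t5.png

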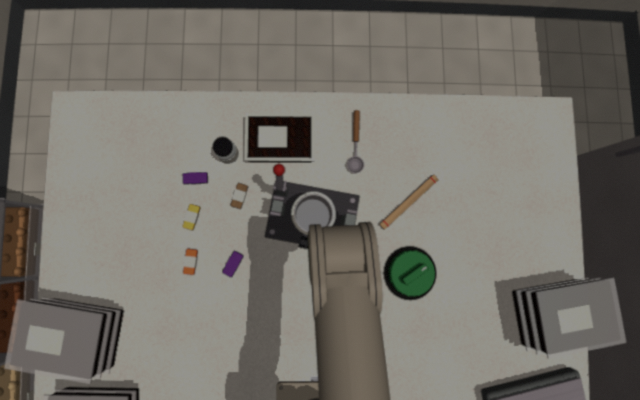

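View pics/s5.png

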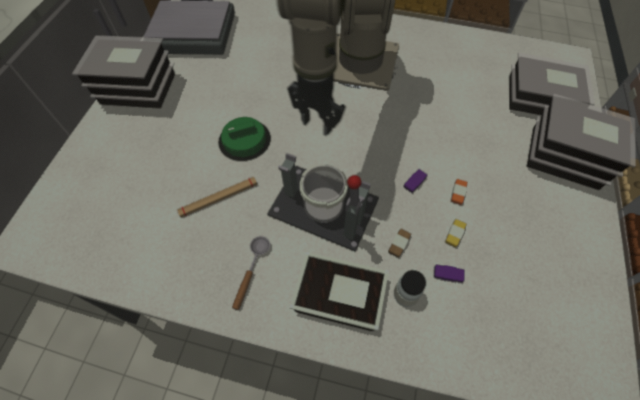

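The lid sits upright, centred on the mat, at top view (411,273). The brown pack is now at top view (240,196). Measuring the packs, the lid on the mat and the canister mouth.

```bash
cat > pk.py <<'E'
from h import *
import sys
f=sys.argv[1]; p,d,m=load(f)
hsv=cv2.cvtColor(p,cv2.COLOR_RGB2HSV);H,S,Vv=[hsv[:,:,i].astype(int) for i in range(3)]
mk=((S>45)&(Vv>30)).astype(np.uint8)
for a in sys.argv[2:]:
    n,x,y=a.split(',');x=int(x);y=int(y);x0=x-15;y0=y-17
    ys,xs=np.nonzero(mk[y0:y+17,x0:x+15]); w=onz(m,np.c_[xs+x0,ys+y0],.015)[:,:2]
    r=cv2.minAreaRect((w*1000).astype(np.float32)); q=w-w.mean(0); ew,v=np.linalg.eigh(q.T@q)
    print(n,len(xs),'c',np.round(r[0],1),'size',np.round(r[1],1),'longdir',np.round(v[:,1],3),'ang',np.degrees(np.arctan2(v[1,1],v[0,1])))
E
python3 pk.py t5 brown,240,196 yellow,191,216 orange,190,262
python3 - <<'E'
from h import *
p,d,m=load('t5');hsv=cv2.cvtColor(p,cv2.COLOR_RGB2HSV)
g=(hsv[:,:,0]>50)&(hsv[:,:,0]<85)&(hsv[:,:,1]>90);ys,xs=np.nonzero(g)
w=onz(m,np.c_[xs,ys],.034);print('lid',cv2.minEnclosingCircle((w[:,:2]*1000).astype(np.float32)))
z=pts(m,d,[(399,262),(405,280)]);print(z)
yy,xx=np.mgrid[185:240,280:350];P=pts(m,d,np.c_[xx.ravel(),yy.ravel()])
t=P[(abs(P[:,2]-.122)<.006)&(np.hypot(P[:,0]-.577,P[:,1]-.0155)<.06)];print('rim',len(t),t.mean(0),cv2.minEnclosingCircle((t[:,:2]*1000).astype(np.float32)))
E
```

```text
brown 159 c [634.4 226.9] size [32.7 70.7] longdir [-0.958  0.286] ang 163.4109371036712
yellow 200 c [572.6 361.3] size [36.3 73.3] longdir [-0.961  0.275] ang 164.03100496978647
orange 214 c [446.2 360.4] size [35.4 74.5] longdir [-0.994  0.113] ang 173.49420522592607
lid ((416.4762878417969, -259.50836181640625), 68.95740509033203)
[[ 0.44624885 -0.22604764  0.03916054]
 [ 0.39851165 -0.2367492   0.05999066]]
rim 267 [0.58712753 0.01951866 0.12025833] ((576.078369140625, 15.314427375793457), 57.06765365600586)
```

```bash

python3 -m jog '[[[0,0.05,0],[-0.003,0.007,0.02],60],[[0,0.05,0],[0,0,0.02],60],[[0.02,0.05,0],[0,0,0],60],[[0.03,0.05,0],[0,0,0],60],[[0.04,0.045,-0.02],[0,0,0],60]]' 40
python3 -m jog '[[[0.05,0,-0.02],[0,0,0],60],[[0,0,0],[0,0,0],60]]' 40
python3 -c "
from h import *
st();snap('wrist','w6')"
```

```text
clock: 15.1
position: [0.5765, 0.2297, 0.1984]
ee_rot: [0.147, 0.989, 0.001, 0.001]
ft_force: [1.2, -0.3, 0.2]
grip_width: 0.602
clock: 15.35
position: [0.6277, 0.2331, 0.1728]
ee_rot: [0.145, 0.989, -0.0, -0.002]
ft_force: [-0.5, -1.3, 0.6]
grip_width: 0.599
t 15.35 pos [0.6277 0.2331 0.1728] rv [ 0.287  0.958 -0.001] [-0.003  0.    -1.   ] F [-0.5 -1.3  0.6] w 0.599 q [-0.5   0.48  0.1   1.43 -0.05  1.24  0.89]
```

View pics/w6.png

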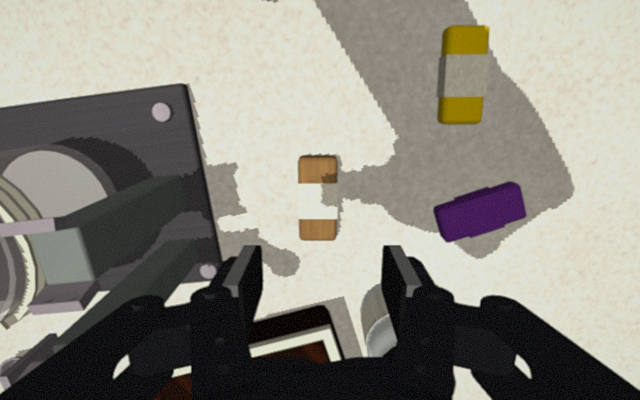

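Brown pack at (318,198) in the wrist view, aligned with the jaws; the purple one at (480,212) is well clear.

```bash
cat > wp.py <<'E'
from h import *
import sys
# wrist pack: file x0 y0 x1 y1
def wp(f,x0,y0,x1,y1,z=.016,smin=90):
    p,d,m=load(f);hsv=cv2.cvtColor(p,cv2.COLOR_RGB2HSV)
    mk=np.zeros(p.shape[:2],np.uint8);mk[y0:y1,x0:x1]=(hsv[y0:y1,x0:x1,1]>smin);mk=cv2.morphologyEx(mk,cv2.MORPH_OPEN,np.ones((3,3)))
    ys,xs=np.nonzero(mk);w=onz(m,np.c_[xs,ys],z)[:,:2];r=cv2.minAreaRect((w*1000).astype(np.float32))
    q=w-w.mean(0);_,v=np.linalg.eigh(q.T@q);P=pts(m,d,np.c_[xs,ys])
    print('c',np.round(r[0],1),'size',np.round(r[1],1),'ang',round(r[2],1),'long',np.round(v[:,1],3),'medz',np.median(P[:,2]),'pix',len(xs),xs.mean(),ys.mean())
if __name__=='__main__': wp(sys.argv[1],*map(int,sys.argv[2:6]))
E
python3 wp.py w6 285 145 350 250
```

```text
c [636.  226.5] size [30.  70.7] ang 73.3 long [-0.957  0.291] medz 0.018162567941970242 pix 1721 317.5090063916328 194.0790238233585
```

```bash

python3 -m jog '[[[0.008,-0.006,-0.05],[0,-0.003,0],60],[[0,0,-0.04],[0,0,0],60],[[0,0,-0.03],[0,0,0],60],[[0,0,-0.005],[0,0,0],60]]' 40
python3 -c "
from h import *
st()"
```

```text
clock: 15.9
position: [0.6339, 0.2287, 0.0514]
ee_rot: [0.145, 0.989, 0.003, 0.003]
ft_force: [-0.2, 0.7, 0.5]
grip_width: 0.598
t 15.9 pos [0.6339 0.2287 0.0514] rv [0.287 0.958 0.008] [ 0.006  0.006 -1.   ] F [-0.2  0.7  0.5] w 0.598 q [-0.48  0.59  0.09  1.53 -0.06  1.01  0.91]
```

```bash

python3 -m jog '[[[0.0015,-0.002,-0.018],[-0.006,0.006,0],60],[[0,0,-0.01],[0,0,0],60],[[0,0,-0.002],[0,0,0],60],[[0,0,0],[0,0,0],60]]' 40
python3 -c "
from h import *
st()"
```

```text
clock: 16.4
position: [0.637, 0.2274, 0.0239]
ee_rot: [0.145, 0.989, 0.001, 0.002]
ft_force: [-0.1, 0.2, 0.8]
grip_width: 0.6
t 16.4 pos [0.637  0.2274 0.0239] rv [0.287 0.958 0.003] [ 0.005  0.002 -1.   ] F [-0.1  0.2  0.8] w 0.6 q [-0.47  0.63  0.09  1.53 -0.06  0.98  0.91]
```

```bash

python3 -m jog '[[[-0.001,0,-0.003],[0,0.004,0],50],[[0,0,0],[0,0,0],20],[[0,0,0],[0,0,0],10],[[0,0,0],[0,0,0],10],[[0,0,0.03],[0,0,0],10]]' 40
python3 -c "
from h import *
st()"
```

```text
clock: 17.02
position: [0.6348, 0.2271, 0.0497]
ee_rot: [0.145, 0.989, 0.0, -0.001]
ft_force: [1.2, -0.1, 0.3]
grip_width: 0.368
t 17.02 pos [0.6348 0.2271 0.0497] rv [0.287 0.958 0.   ] [-0.003  0.001 -1.   ] F [ 1.2 -0.1  0.3] w 0.368 q [-0.48  0.6   0.09  1.52 -0.06  1.03  0.91]
```

```bash

python3 -m jog '[[[0,0,0.06],[0,0,0],10],[[-0.01,0,0.06],[0,0,0],10],[[-0.045,0,0.04],[0,0,0],10],[[-0.045,-0.03,0.02],[0,0,0],10],[[0,-0.05,0],[0,0,0],10]]' 40
python3 -m jog '[[[0.01,-0.05,0],[0,0,0],10],[[0.01,-0.05,0],[0,0,0],10],[[0.01,-0.03,0],[0,0,0],10],[[0,0,0],[0,0,0],10]]' 40
python3 -c "
from h import *
st()"
```

```text
clock: 17.65
position: [0.5315, 0.1495, 0.2368]
ee_rot: [0.142, 0.99, 0.002, 0.0]
ft_force: [0.5, -1.2, -0.5]
grip_width: 0.365
clock: 18.15
position: [0.5611, 0.0113, 0.2389]
ee_rot: [0.144, 0.99, 0.002, 0.002]
ft_force: [0.4, 0.8, -0.5]
grip_width: 0.365
t 18.15 pos [0.5611 0.0113 0.2389] rv [0.285 0.959 0.005] [ 0.004  0.004 -1.   ] F [ 0.4  0.8 -0.5] w 0.365 q [-0.3   0.19  0.23  1.67 -0.05  1.28  1.22]
```

```bash

python3 -m jog '[[[0.017,0.004,-0.02],[-0.004,0.004,0],10],[[0,0,-0.03],[0,0,0],10],[[0,0,0],[0,0,0],10]]' 40
python3 -c "
from h import *
st();snap('scene','s7');snap('wrist','w7')
p=cv2.imread('pics/s7.png')[80:280,200:450];cv2.imwrite('pics/s7c.png',cv2.resize(p,None,fx=3,fy=3))"
```

```text
clock: 18.52
position: [0.5782, 0.018, 0.1883]
ee_rot: [0.143, 0.99, 0.001, 0.0]
ft_force: [0.5, 1.1, 0.8]
grip_width: 0.363
t 18.52 pos [0.5782 0.018  0.1883] rv [0.283 0.959 0.002] [ 0.001  0.002 -1.   ] F [0.5 1.1 0.8] w 0.363 q [-0.3   0.27  0.22  1.68 -0.06  1.19  1.23]
```

View pics/s7c.png

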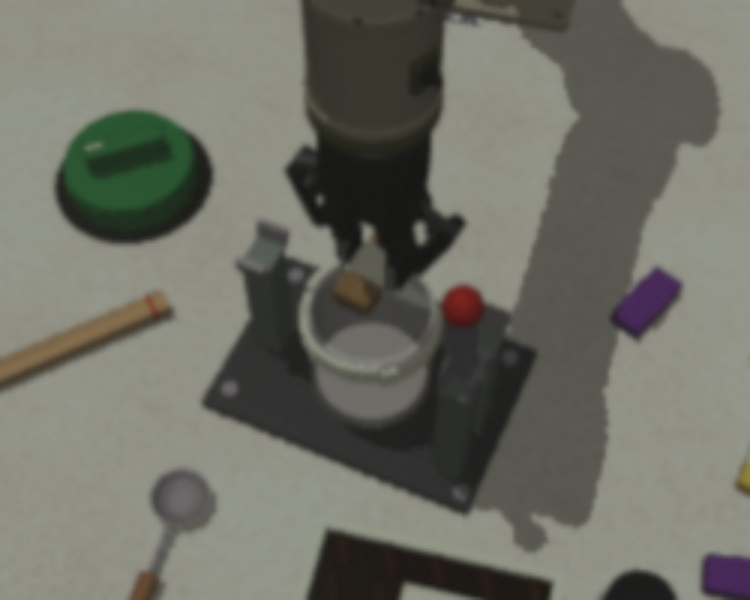

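View pics/w7.png

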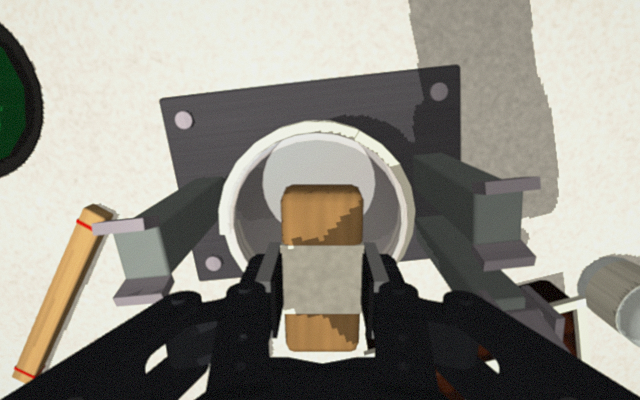

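The pack hangs centred over the mouth, at wrist view (322,265). I'll lower it, watching the force because of the knuckles.

```bash

python3 -m jog '[[[0,-0.002,-0.03],[0,0,0],10],[[0,0,-0.03],[0,0,0],10],[[0,0,-0.02],[0,0,0],10],[[0,0,-0.005],[0,0,0],10]]' 40
python3 -c "
from h import *
st();snap('scene','s8');
p=cv2.imread('pics/s8.png')[80:280,200:450];cv2.imwrite('pics/s8c.png',cv2.resize(p,None,fx=3,fy=3))"
```

```text
clock: 19.12
position: [0.5832, 0.018, 0.1114]
ee_rot: [0.142, 0.99, 0.003, 0.008]
ft_force: [-0.6, 0.4, -0.7]
grip_width: 0.365
t 19.12 pos [0.5832 0.018  0.1114] rv [0.281 0.96  0.009] [ 0.016  0.005 -1.   ] F [-0.6  0.4 -0.7] w 0.365 q [-0.29  0.35  0.21  1.76 -0.09  1.03  1.25]
```

View pics/s8c.png

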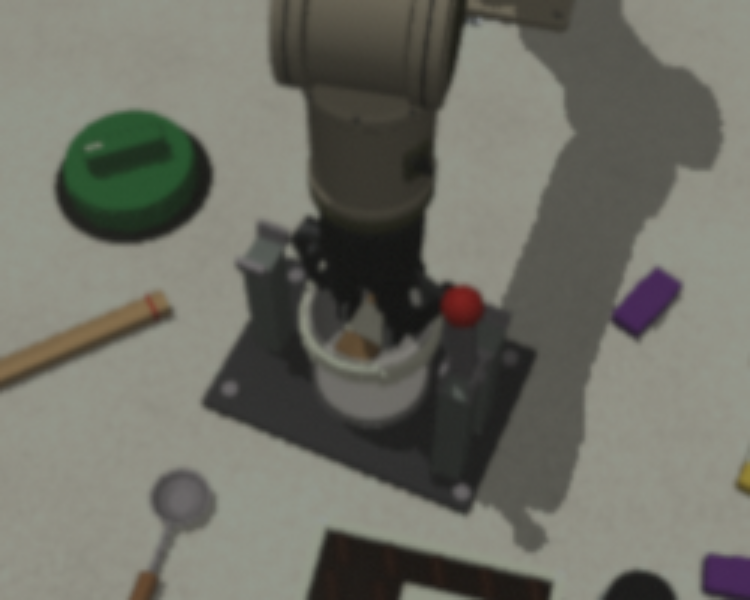

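```bash

python3 -m jog '[[[-0.005,-0.0025,-0.008],[-0.005,0.016,0],10],[[0,0,-0.006],[0,0,0],10],[[0,0,0],[0,0,0],10]]' 40
python3 -c "
from h import *
st()"
```

```text
clock: 19.55
position: [0.5795, 0.0156, 0.0994]
ee_rot: [0.142, 0.99, 0.0, 0.002]
ft_force: [-1.4, 0.4, -0.4]
grip_width: 0.366
t 19.55 pos [0.5795 0.0156 0.0994] rv [0.281 0.96  0.001] [ 0.003  0.    -1.   ] F [-1.4  0.4 -0.4] w 0.366 q [-0.28  0.36  0.21  1.77 -0.09  1.02  1.25]
```

```bash

python3 -m jog '[[[-0.001,0,-0.005],[0,0.003,0],10],[[0,0,-0.003],[0,0,0],10],[[0,0,0],[0,0,0],10]]' 40
python3 -c "
from h import *
st()"
```

```text
clock: 19.92
position: [0.5797, 0.0158, 0.0932]
ee_rot: [0.142, 0.99, 0.001, 0.001]
ft_force: [0.2, -0.5, 1.0]
grip_width: 0.361
t 19.93 pos [0.5797 0.0158 0.0932] rv [0.281 0.96  0.002] [ 0.003  0.001 -1.   ] F [ 0.2 -0.5  1. ] w 0.361 q [-0.28  0.37  0.21  1.77 -0.09  1.01  1.25]
```

```bash

python3 -m jog '[[[0,0,0],[0,0,0],50],[[0,0,0],[0,0,0],50],[[0,0,0.03],[0,0,0],50],[[0,0,0.06],[0,0,0],50],[[0,0,0.05],[0,0,0],60]]' 40
python3 -c "
from h import *
st();snap('wrist','w9');snap('top','t9')"
python3 pk.py t9 yellow,191,216 orange,190,262
```

```text
clock: 20.55
position: [0.5777, 0.0151, 0.2338]
ee_rot: [0.142, 0.99, -0.001, -0.002]
ft_force: [1.1, 0.4, 0.4]
grip_width: 0.599
t 20.55 pos [0.5777 0.0151 0.2338] rv [ 0.282  0.96  -0.002] [-0.003 -0.001 -1.   ] F [1.1 0.4 0.4] w 0.599 q [-0.3   0.24  0.23  1.62 -0.06  1.29  1.22]
yellow 200 c [572.6 361.2] size [35.6 73.3] longdir [-0.961  0.275] ang 164.01008900624726
orange 212 c [446.2 360.4] size [35.4 74.5] longdir [-0.993  0.117] ang 173.25407617110784
```

View pics/w9.png

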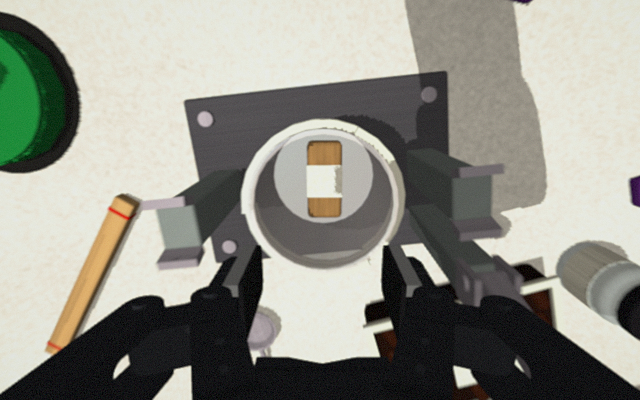

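View pics/t9.png

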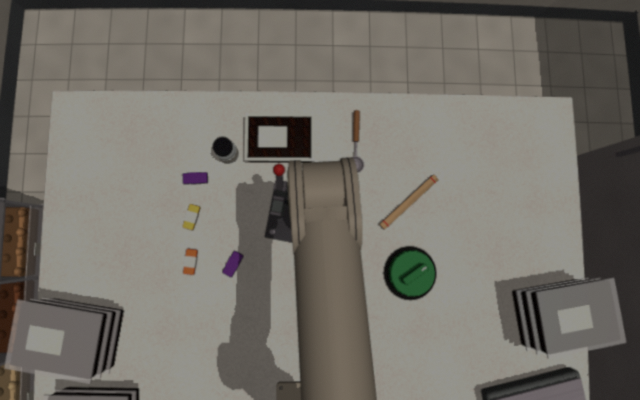

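The brown pack lies flat in the canister, at wrist view (323,178). Next is yellow, top view (191,216).

```bash

python3 -m jog '[[[-0.035,0.03,0],[0,0,0],60],[[0,0.055,0],[0,0,0],60],[[0,0.055,0],[0,0,0],60],[[0,0.055,0],[0,0,0],60],[[0.015,0.055,-0.01],[0,0,0],60]]' 40
python3 -m jog '[[[0.015,0.055,-0.02],[0,0,0],60],[[0,0.02,-0.03],[0,0,0],60],[[0,0,0],[0,0,0],60]]' 40
python3 -c "
from h import *
st();snap('wrist','w10')"
```

```text
clock: 21.28
position: [0.5591, 0.2669, 0.2275]
ee_rot: [0.147, 0.989, 0.001, 0.004]
ft_force: [1.4, 0.2, -0.7]
grip_width: 0.598
clock: 21.65
position: [0.5722, 0.3493, 0.1723]
ee_rot: [0.144, 0.99, 0.001, 0.002]
ft_force: [1.0, -0.0, 0.4]
grip_width: 0.597
t 21.65 pos [0.5722 0.3493 0.1723] rv [0.285 0.959 0.002] [ 0.004  0.001 -1.   ] F [ 1.  -0.   0.4] w 0.597 q [-0.65  0.47  0.05  1.43 -0.02  1.23  0.68]
```

View pics/w10.png

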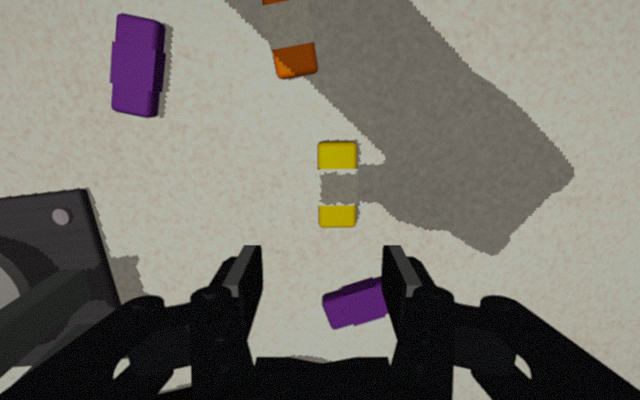

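```bash
python3 wp.py w10 305 130 370 240
```

```text
c [575.4 361.4] size [30.9 72.1] ang 74.3 long [-0.963  0.27 ] medz 0.018147569064435876 pix 1917 337.09337506520603 181.53677621283256
```

```bash

python3 -m jog '[[[0.002,0.012,-0.045],[-0.001,0.004,0.012],60],[[0,0,-0.04],[0,0,0],60],[[0,0,-0.03],[0,0.003,0],60],[[0,0,-0.005],[0,0,0],60]]' 40
python3 -c "
from h import *
st()"
```

```text
clock: 22.2
position: [0.5809, 0.3555, 0.0596]
ee_rot: [0.142, 0.99, 0.003, 0.005]
ft_force: [-0.3, 0.2, 0.6]
grip_width: 0.599
t 22.2 pos [0.5809 0.3555 0.0596] rv [0.281 0.96  0.007] [ 0.01   0.004 -1.   ] F [-0.3  0.2  0.6] w 0.599 q [-0.65  0.6   0.04  1.5  -0.02  1.03  0.69]
```

```bash

python3 -m jog '[[[-0.006,0.005,-0.02],[-0.004,0.01,0.008],60],[[0,0,-0.014],[0,0.003,0],60],[[0,0,0],[0,0,0],60]]' 40
python3 -c "
from h import *
st()"
```

```text
clock: 22.58
position: [0.5767, 0.3604, 0.0275]
ee_rot: [0.139, 0.99, 0.001, 0.0]
ft_force: [0.0, 0.5, 1.0]
grip_width: 0.599
t 22.57 pos [0.5767 0.3604 0.0275] rv [0.274 0.962 0.003] [ 0.     0.003 -1.   ] F [0.  0.5 1. ] w 0.599 q [-0.65  0.64  0.04  1.51 -0.03  0.99  0.69]
```

```bash

python3 -m jog '[[[-0.001,0.001,-0.006],[0,0.002,0],50],[[0,0,0],[0,0,0],20],[[0,0,0],[0,0,0],10],[[0,0,0],[0,0,0],10],[[0,0,0.04],[0,0,0],10]]' 40
python3 -m jog '[[[-0.02,0,0.06],[0,0,0],10],[[-0.02,-0.02,0.06],[0,0,0],10],[[0,-0.05,0.04],[0,0,0],10],[[0,-0.055,0],[0,0,0],10],[[0,-0.055,0],[0,0,0],10]]' 40
python3 -m jog '[[[0,-0.055,0],[0,0,0],10],[[0.01,-0.055,0],[0,0,0],10],[[0.01,-0.04,0],[0,0,0],10],[[0,0,0],[0,0,0],10]]' 40
python3 -c "
from h import *
st()"
```

```text
clock: 23.2
position: [0.5746, 0.3608, 0.06]
ee_rot: [0.138, 0.99, -0.0, -0.002]
ft_force: [-0.3, -0.1, 0.0]
grip_width: 0.365
clock: 23.82
position: [0.5339, 0.1841, 0.2246]
ee_rot: [0.134, 0.991, 0.003, 0.001]
ft_force: [0.3, -0.9, -1.0]
grip_width: 0.36
clock: 24.32
position: [0.5539, 0.0236, 0.2269]
ee_rot: [0.138, 0.99, 0.003, 0.003]
ft_force: [0.3, 1.0, -0.5]
grip_width: 0.363
t 24.32 pos [0.5539 0.0236 0.2269] rv [0.274 0.962 0.007] [ 0.006  0.006 -1.   ] F [ 0.3  1.  -0.5] w 0.363 q [-0.31  0.18  0.22  1.7  -0.05  1.25  1.21]
```

```bash

python3 -m jog '[[[0.024,-0.008,-0.01],[-0.006,0.006,0],10],[[0,0,-0.03],[0,0,0],10],[[0,0,0],[0,0,0],10]]' 40
python3 -c "
from h import *
st();snap('wrist','w11')"
```

```text
clock: 24.7
position: [0.5785, 0.0175, 0.187]
ee_rot: [0.137, 0.991, 0.001, 0.0]
ft_force: [0.1, 1.0, -0.7]
grip_width: 0.364
t 24.7 pos [0.5785 0.0175 0.187 ] rv [0.272 0.962 0.001] [ 0.001  0.001 -1.   ] F [ 0.1  1.  -0.7] w 0.364 q [-0.3   0.27  0.22  1.68 -0.07  1.19  1.24]
```

View pics/w11.png

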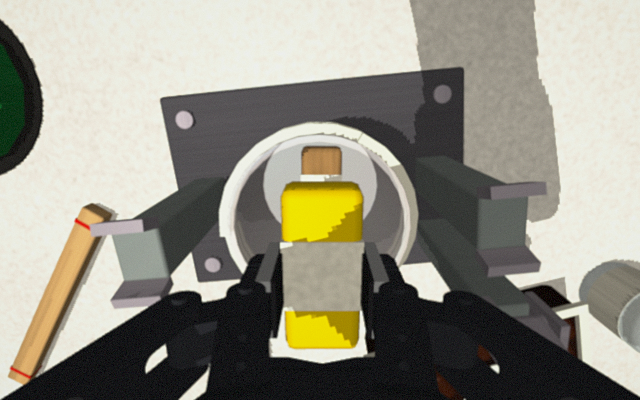

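The yellow pack is held over the mouth at (322,265), with brown beneath it. Lowering.

```bash

python3 -m jog '[[[-0.001,-0.002,-0.03],[0,0.003,0],10],[[-0.001,0,-0.03],[0,0.003,0],10],[[-0.001,0,-0.02],[0,0.003,0],10],[[0,0,-0.006],[0,0.003,0],10]]' 40
python3 -c "
from h import *
st()"
```

```text
clock: 25.25
position: [0.5794, 0.0182, 0.1072]
ee_rot: [0.136, 0.991, 0.002, 0.0]
ft_force: [0.6, -0.3, -0.5]
grip_width: 0.362
t 25.25 pos [0.5794 0.0182 0.1072] rv [0.269 0.963 0.004] [ 0.001  0.004 -1.   ] F [ 0.6 -0.3 -0.5] w 0.362 q [-0.29  0.35  0.21  1.76 -0.09  1.04  1.26]
```

```bash

python3 -m jog '[[[-0.001,-0.002,-0.008],[-0.004,0,0],10],[[0,0,-0.006],[0,0,0],10],[[0,0,0],[0,0,0],50],[[0,0,0],[0,0,0],50],[[0,0,0.03],[0,0,0],50]]' 40
python3 -m jog '[[[0,0,0.06],[0,0,0],50],[[0,0,0.05],[0,0,0],60],[[0,0,0],[0,0,0],60]]' 40
python3 -c "
from h import *
st();snap('wrist','w12');snap('top','t12')"
python3 pk.py t12 orange,190,262
```

```text
clock: 25.88
position: [0.5788, 0.0157, 0.1238]
ee_rot: [0.136, 0.991, -0.0, 0.001]
ft_force: [0.0, 0.4, -0.2]
grip_width: 0.498
clock: 26.25
position: [0.5795, 0.0166, 0.2397]
ee_rot: [0.136, 0.991, 0.001, 0.003]
ft_force: [0.3, 0.4, -0.4]
grip_width: 0.604
t 26.25 pos [0.5795 0.0166 0.2397] rv [0.269 0.963 0.002] [ 0.005  0.001 -1.   ] F [ 0.3  0.4 -0.4] w 0.604 q [-0.3   0.23  0.23  1.62 -0.06  1.29  1.23]
orange 213 c [446.2 360.4] size [35.4 74.5] longdir [-0.994  0.113] ang 173.51423373175618
```

View pics/w12.png

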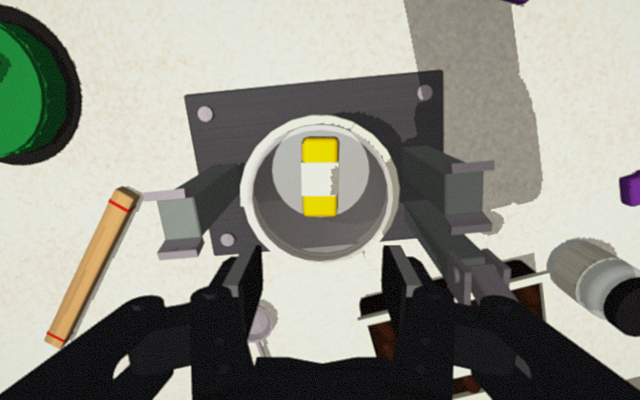

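The yellow pack is stacked flat on the brown one. Next is orange.

```bash

python3 -m jog '[[[-0.04,0.04,0],[0,0,0.04],60],[[-0.03,0.05,0],[0,0,0.04],60],[[-0.02,0.055,0],[0,0,0.04],60],[[-0.02,0.055,0],[0,0,0.04],60],[[-0.015,0.055,-0.01],[0,0,0],60]]' 40
python3 -m jog '[[[0,0.055,-0.02],[0,0,0],60],[[0,0.015,-0.03],[0,0,0],60],[[0,0,0],[0,0,0],60]]' 40
python3 -c "
from h import *
st();snap('wrist','w13')"
```

```text
clock: 26.98
position: [0.4462, 0.2729, 0.2176]
ee_rot: [0.057, 0.998, -0.003, -0.005]
ft_force: [1.6, 0.8, -0.5]
grip_width: 0.6
clock: 27.35
position: [0.4403, 0.3484, 0.1607]
ee_rot: [0.053, 0.999, -0.005, -0.008]
ft_force: [-0.4, -0.3, -0.5]
grip_width: 0.597
t 27.35 pos [0.4403 0.3484 0.1607] rv [ 0.106  0.994 -0.011] [-0.017 -0.009 -1.   ] F [-0.4 -0.3 -0.5] w 0.597 q [-0.7   0.28 -0.06  1.73  0.01  1.16  0.71]
```

View pics/w13.png

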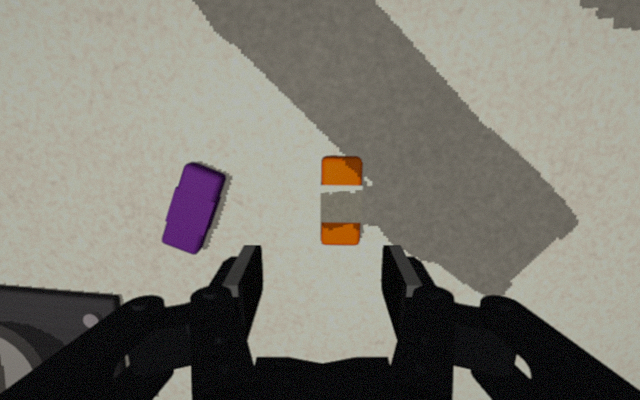

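```bash
python3 wp.py w13 305 145 375 255
```

```text
c [448.4 360.6] size [31.5 71.8] ang 83.9 long [-0.993  0.119] medz 0.01813513205263778 pix 2049 340.86139580283066 197.30453879941436
```

```bash

python3 -m jog '[[[0.007,0.012,-0.045],[0.009,-0.017,0],60],[[0,0,-0.04],[0,0,0],60],[[0,0,-0.02],[0,0.0,0],60],[[0,0,-0.003],[0,0,0],60]]' 40
python3 -c "
from h import *
st()"
```

```text
clock: 27.9
position: [0.4527, 0.3566, 0.0566]
ee_rot: [0.057, 0.998, 0.002, 0.004]
ft_force: [0.2, 0.2, 0.5]
grip_width: 0.602
t 27.9 pos [0.4527 0.3566 0.0566] rv [0.114 0.993 0.005] [ 0.008  0.004 -1.   ] F [0.2 0.2 0.5] w 0.602 q [-0.7   0.41 -0.05  1.8   0.03  0.93  0.69]
```

```bash

python3 -m jog '[[[-0.005,0.004,-0.02],[-0.004,0.008,0],60],[[0,0,-0.012],[0,0.002,0],60],[[0,0,0],[0,0,0],60]]' 40
python3 -c "
from h import *
st()"
```

```text
clock: 28.28
position: [0.449, 0.3605, 0.0251]
ee_rot: [0.058, 0.998, 0.001, -0.0]
ft_force: [0.1, -0.5, 0.5]
grip_width: 0.595
t 28.27 pos [0.449  0.3605 0.0251] rv [0.116 0.993 0.001] [-0.     0.001 -1.   ] F [ 0.1 -0.5  0.5] w 0.595 q [-0.71  0.45 -0.05  1.81  0.03  0.88  0.68]
```

```bash

python3 -m jog '[[[-0.001,0,-0.0035],[0,0,0],50],[[0,0,0],[0,0,0],20],[[0,0,0],[0,0,0],10],[[0,0,0],[0,0,0],10],[[0,0,0.04],[0,0,0],10]]' 40
python3 -m jog '[[[0,0,0.06],[0,0,0],10],[[0.01,-0.02,0.06],[0,0,0],10],[[0.02,-0.05,0.04],[0,0,0],10],[[0.02,-0.055,0],[0,0,0],10],[[0.02,-0.055,0],[0,0,0],10]]' 40
python3 -m jog '[[[0.02,-0.055,0],[0,0,0],10],[[0.02,-0.055,0],[0,0,0],10],[[0.02,-0.04,0],[0,0,0],10],[[0,0,0],[0,0,0],10]]' 40
python3 -c "
from h import *
st()"
```

```text
clock: 28.9
position: [0.4469, 0.3597, 0.0606]
ee_rot: [0.058, 0.998, -0.001, -0.002]
ft_force: [1.0, 1.2, 0.0]
grip_width: 0.361
clock: 29.52
position: [0.5151, 0.184, 0.2257]
ee_rot: [0.053, 0.999, 0.002, 0.001]
ft_force: [0.2, 0.8, -0.8]
grip_width: 0.362
clock: 30.02
position: [0.5772, 0.023, 0.2271]
ee_rot: [0.057, 0.998, 0.002, 0.003]
ft_force: [-0.0, -0.1, -0.2]
grip_width: 0.365
t 30.02 pos [0.5772 0.023  0.2271] rv [0.113 0.994 0.003] [ 0.005  0.003 -1.   ] F [-0.  -0.1 -0.2] w 0.365 q [-0.28  0.24  0.19  1.64 -0.05  1.27  1.38]
```

```bash

python3 -m jog '[[[0.001,-0.008,-0.03],[-0.003,0.006,0],10],[[0,0,-0.03],[0,0.003,0],10],[[-0.001,0,-0.03],[0,0.003,0],10],[[-0.001,0,-0.02],[0,0.003,0],10],[[0,0,-0.006],[0,0.003,0],10]]' 40
python3 -c "
from h import *
st()"
```

```text
clock: 30.65
position: [0.5753, 0.0195, 0.1089]
ee_rot: [0.055, 0.998, 0.001, -0.006]
ft_force: [-0.3, 0.2, 0.3]
grip_width: 0.363
t 30.65 pos [0.5753 0.0195 0.1089] rv [0.109 0.994 0.001] [-0.012  0.003 -1.   ] F [-0.3  0.2  0.3] w 0.363 q [-0.26  0.35  0.18  1.76 -0.07  1.05  1.41]
```

```bash

python3 -m jog '[[[0.003,-0.004,-0.01],[-0.003,-0.012,0],10],[[0,0,-0.006],[0,0,0],10],[[0,0,0],[0,0,0],50],[[0,0,0],[0,0,0],50],[[0,0,0.03],[0,0,0],50]]' 40
python3 -m jog '[[[0,0,0.06],[0,0,0],50],[[0,0,0.05],[0,0,0],60],[[0,0,0],[0,0,0],60]]' 40
python3 -c "
from h import *
st();snap('wrist','w14');snap('top','t14')"
```

```text
clock: 31.28
position: [0.5793, 0.0158, 0.124]
ee_rot: [0.054, 0.999, -0.0, 0.002]
ft_force: [0.5, 1.0, 0.4]
grip_width: 0.501
clock: 31.65
position: [0.58, 0.016, 0.2399]
ee_rot: [0.054, 0.999, 0.0, 0.004]
ft_force: [0.3, 0.7, -0.1]
grip_width: 0.601
t 31.65 pos [0.58   0.016  0.2399] rv [0.109 0.994 0.001] [ 0.007  0.    -1.   ] F [ 0.3  0.7 -0.1] w 0.601 q [-0.27  0.23  0.2   1.62 -0.05  1.29  1.39]
```

View pics/w14.png

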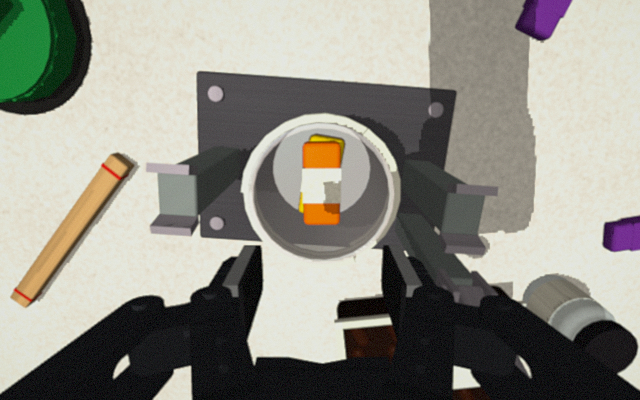

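View pics/t14.png

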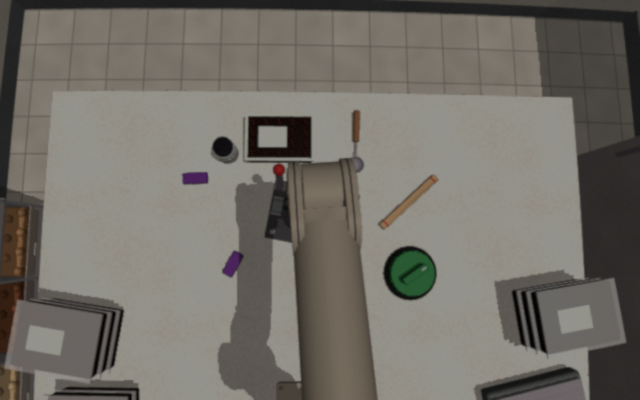

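All three packs are in, with orange at wrist view (321,182) on top, and no pack remains on the counter. Next is the wooden bar.

```bash

python3 -m jog '[[[0,-0.05,0],[0,0.006,-0.15],60],[[0.01,-0.055,0],[0,0,-0.15],60],[[0.01,-0.055,0],[0,0,-0.15],60],[[0.01,-0.055,0],[0,0,-0.15],60],[[0.01,-0.055,-0.02],[0,0,-0.13],60]]' 40
python3 -m jog '[[[0,0,-0.02],[0,0,0],60],[[0,0,0],[0,0,0],60]]' 40
python3 -c "
from h import *
st();snap('wrist','w15')"
```

```text
clock: 32.38
position: [0.6166, -0.2546, 0.208]
ee_rot: [0.412, 0.911, 0.001, -0.007]
ft_force: [1.3, 0.7, -0.2]
grip_width: 0.601
clock: 32.62
position: [0.613, -0.2599, 0.1815]
ee_rot: [0.416, 0.909, -0.001, -0.011]
ft_force: [-0.1, 0.1, -0.2]
grip_width: 0.602
t 32.62 pos [ 0.613  -0.2599  0.1815] rv [ 0.757  0.653 -0.01 ] [-0.02   0.007 -1.   ] F [-0.1  0.1 -0.2] w 0.602 q [ 0.03  0.5   0.42  1.43 -0.21  1.28  1.18]
```

View pics/w15.png

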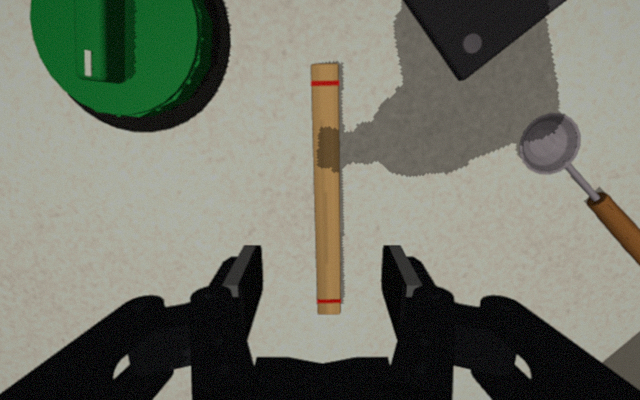

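```bash
python3 - <<'E'
from wp import *
wp('w15',300,50,358,325,z=.016,smin=60)
E
```

```text
c [ 622.  -266.3] size [ 23. 219.] ang 42.0 long [-0.669  0.743] medz 0.016351235080825144 pix 6505 326.63504996156803 184.6696387394312
```

```bash

python3 -m jog '[[[0.008,-0.005,-0.04],[-0.007,-0.02,0.02],60],[[0,0,-0.045],[0,0,0],60],[[0,0,-0.035],[0,0.0,0],60],[[0,0,-0.005],[0,0,0],60]]' 40
python3 -c "
from h import *
st()"
```

```text
clock: 33.17
position: [0.6235, -0.2625, 0.0581]
ee_rot: [0.405, 0.914, 0.001, 0.003]
ft_force: [0.7, -0.7, -0.4]
grip_width: 0.601
t 33.17 pos [ 0.6235 -0.2625  0.0581] rv [0.74  0.673 0.004] [ 0.007 -0.001 -1.   ] F [ 0.7 -0.7 -0.4] w 0.601 q [ 0.06  0.62  0.38  1.53 -0.26  1.04  1.24]
```

```bash

python3 -m jog '[[[-0.002,-0.002,-0.02],[0.001,0.007,-0.004],60],[[0,0,-0.014],[0,0,0],60],[[0,0,0],[0,0,0],60]]' 40
python3 -c "
from h import *
st()"
```

```text
clock: 33.55
position: [0.6232, -0.2644, 0.0253]
ee_rot: [0.406, 0.914, 0.0, 0.002]
ft_force: [-1.0, 0.4, -1.0]
grip_width: 0.602
t 33.55 pos [ 0.6232 -0.2644  0.0253] rv [0.742 0.67  0.002] [ 0.003 -0.001 -1.   ] F [-1.   0.4 -1. ] w 0.602 q [ 0.07  0.66  0.37  1.54 -0.27  0.99  1.25]
```

```bash

python3 -m jog '[[[-0.002,-0.001,-0.004],[0,0.003,0],50],[[0,0,0],[0,0,0],10],[[0,0,0],[0,0,0],0],[[0,0,0],[0,0,0],0],[[0,0,0.04],[0,0,0],0]]' 70
python3 -m jog '[[[0,0,0.06],[0,0,-0.1],0],[[-0.01,0.02,0.06],[0,0,-0.18],0],[[0,0.055,0.03],[0,0,-0.18],0],[[0,0.055,0],[0,0,-0.18],0],[[-0.01,0.055,0],[0,0,-0.18],0]]' 70
python3 -c "
from h import *
st();snap('wrist','w16')"
```

```text
clock: 34.17
position: [0.6201, -0.265, 0.0603]
ee_rot: [0.406, 0.914, -0.001, -0.001]
ft_force: [0.2, -0.3, -0.2]
grip_width: 0.237
clock: 34.8
position: [0.5998, -0.0837, 0.2174]
ee_rot: [0.744, 0.668, 0.002, 0.001]
ft_force: [0.2, 0.5, -1.2]
grip_width: 0.236
t 34.8 pos [ 0.5998 -0.0837  0.2174] rv [ 0.994 -0.107  0.004] [ 0.004  0.001 -1.   ] F [ 0.2  0.5 -1.2] w 0.236 q [-0.38  0.33  0.55  1.59 -0.18  1.27  0.1 ]
```

View pics/w16.png

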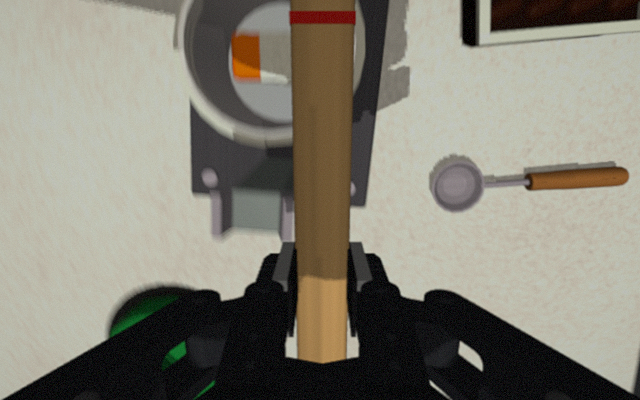

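The bar is held at its middle, aligned with the tool, and one red band shows at (322,17). I'll compute the fork line precisely from the earlier wrist view.

```bash
python3 - <<'E'
from h import *
for f in ['w9','w12','w14','t5','t3']:
    p,d,m=load(f)
    yy,xx=np.mgrid[0:400:1,0:640:1];uv=np.c_[xx.ravel(),yy.ravel()];P=pts(m,d,uv);P=P[d[uv[:,1],uv[:,0]]>0]
    c=np.array([.5785,.0155]);th=np.radians(-10);ex=np.array([np.cos(th),np.sin(th)]);ey=np.array([-np.sin(th),np.cos(th)])
    q=np.c_[(P[:,:2]-c)@ex,(P[:,:2]-c)@ey]
    o=[]
    for s in (1,-1):
        b=(abs(q[:,0])<.03)&(s*q[:,1]>.075)&(s*q[:,1]<.115)
        seat=b&(P[:,2]>.136)&(P[:,2]<.144); ch=b&(P[:,2]>.150)&(P[:,2]<.158)
        r=cv2.minAreaRect((P[seat][:,:2]*1000).astype(np.float32)) if seat.sum()>5 else None
        rc=cv2.minAreaRect((P[ch][:,:2]*1000).astype(np.float32)) if ch.sum()>5 else None
        print(f,s,seat.sum(),r and (np.round(r[0],1),np.round(r[1],1),round(r[2],1)),'cheeks',ch.sum(),rc and (np.round(rc[0],1),np.round(rc[1],1),round(rc[2],1)))
        o.append(np.array(rc[0] if rc else [0,0]))
    v=o[0]-o[1];print(' mid',(o[0]+o[1])/2,'len',np.hypot(*v),'yaw',np.degrees(np.arctan2(-v[0],v[1])))
E
```

```text
w9 1 1948 (array([596.2, 108.4]), array([26.6, 41.1]), 79.5) cheeks 973 (array([596.5, 108.7]), array([26.8, 47.1]), 79.8)
w9 -1 1880 (array([562.4, -78.5]), array([27.8, 42. ]), 79.7) cheeks 909 (array([562.8, -78.3]), array([26.8, 47.5]), 79.5)
 mid [579.64108276  15.20357513] len 190.03405626868357 yaw -10.208722207040008
w12 1 1836 (array([596.3, 108.1]), array([26.1, 41.2]), 80.3) cheeks 916 (array([596.2, 108.7]), array([26.6, 47. ]), 79.9)
w12 -1 1812 (array([562.6, -78.1]), array([26.8, 42.7]), 79.4) cheeks 885 (array([562.6, -78.3]), array([26.9, 46.9]), 79.8)
 mid [579.40679932  15.20322037] len 189.96187487263995 yaw -10.20342116549154
w14 1 1776 (array([596.1, 108.1]), array([26. , 41.1]), 80.0) cheeks 877 (array([596.5, 108.4]), array([26.5, 47.1]), 79.8)
w14 -1 1903 (array([562. , -77.9]), array([27. , 41.3]), 78.7) cheeks 920 (array([562.4, -78.1]), array([26.7, 47.3]), 80.4)
 mid [579.44790649  15.15312576] len 189.62146572243864 yaw -10.331712775319861
t5 1 119 (array([593.7, 108.7]), array([25.4, 30.5]), 79.4) cheeks 50 (array([593.3, 108.2]), array([23.9, 46.2]), 80.0)
t5 -1 108 (array([560.5, -78.5]), array([25.8, 29.1]), 81.4) cheeks 28 (array([562.4, -78.6]), array([23.5, 40.4]), 78.6)
 mid [577.83416748  14.78695679] len 189.3171360145942 yaw -9.382664667609472
t3 1 116 (array([593.4, 108.5]), array([25.7, 30.1]), 80.2) cheeks 52 (array([593.5, 108.8]), array([25.8, 46. ]), 79.3)
t3 -1 0 None cheeks 0 None
 mid [296.77352905  54.41302109] len 603.4411467916282 yaw -79.61029404404015
```

```bash

python3 -m jog '[[[-0.037,0.012,0],[-0.001,0.004,-0.07],0],[[0.0,0.03,0],[0,0,0],0],[[0.008,0.03,0],[0,0,0],0],[[0.008,0.025,0],[0,0,0],0],[[0,0,0],[0,0,0],0]]' 70
python3 -c "
from h import *
st()"
```

```text
clock: 35.48
position: [0.577, 0.0282, 0.2173]
ee_rot: [0.768, 0.641, 0.002, -0.002]
ft_force: [0.1, 0.1, -1.6]
grip_width: 0.237
t 35.48 pos [0.577  0.0282 0.2173] rv [ 0.984 -0.179 -0.001] [-0.     0.006 -1.   ] F [ 0.1  0.1 -1.6] w 0.237 q [-0.55  0.26  0.51  1.66 -0.14  1.25 -0.2 ]
```

```bash

python3 -m jog '[[[0.002,-0.013,-0.01],[-0.006,0,0],0],[[0,0,-0.02],[0,0,0],0],[[0,0,0],[0,0,0],0]]' 70
python3 -c "
from h import *
st();snap('scene','s17');snap('top','t17');snap('wrist','w17')
p=cv2.imread('pics/s17.png')[80:280,200:450];cv2.imwrite('pics/s17c.png',cv2.resize(p,None,fx=3,fy=3))"
```

```text
clock: 35.85
position: [0.5785, 0.0096, 0.1855]
ee_rot: [0.769, 0.639, -0.001, 0.001]
ft_force: [-0.2, 0.1, -0.5]
grip_width: 0.233
t 35.85 pos [0.5785 0.0096 0.1855] rv [ 0.983 -0.182 -0.   ] [-0.001 -0.003 -1.   ] F [-0.2  0.1 -0.5] w 0.233 q [-0.52  0.29  0.51  1.7  -0.15  1.19 -0.16]
```

View pics/s17c.png

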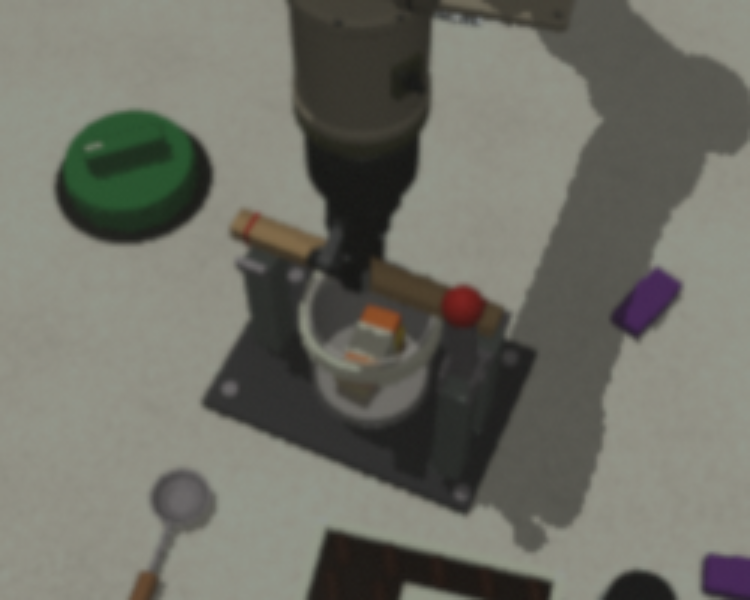

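View pics/w17.png

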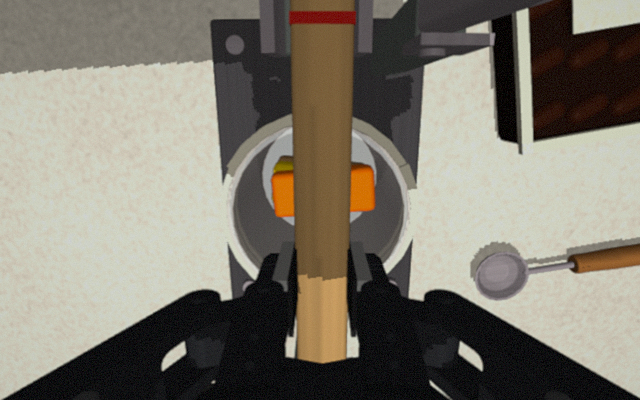

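```bash
python3 - <<'E'
from h import *
for f in ('t17','s17'):
    p,d,m=load(f);hsv=cv2.cvtColor(p,cv2.COLOR_RGB2HSV).astype(int)
    mk=(hsv[:,:,0]<22)&(hsv[:,:,1]>60)&(hsv[:,:,2]>45)
    ys,xs=np.nonzero(mk);P=pts(m,d,np.c_[xs,ys]);s=(abs(P[:,2]-.18)<.008)&(np.hypot(P[:,0]-.5785,P[:,1]-.0096)<.13)
    P=P[s];c=np.array([.5785,.0096]);th=np.radians(-10.4);ex=np.array([np.cos(th),np.sin(th)]);ey=np.array([-np.sin(th),np.cos(th)])
    q=np.c_[(P[:,:2]-c)@ex,(P[:,:2]-c)@ey]*1000;print(f,len(q),np.percentile(q[:,1],[0,1,99,100]).round(1),np.percentile(q[:,0],[2,98]).round(1), np.median(P[:,2]))
E
```

```text
t17 194 [-108.7 -108.3  108.4  108.9] [-11.7   9.3] 0.17887377229565832
s17 533 [-109.9 -108.4  107.4  108.9] [-8.2 12.8] 0.17768357057661988
```

View pics/t17.png

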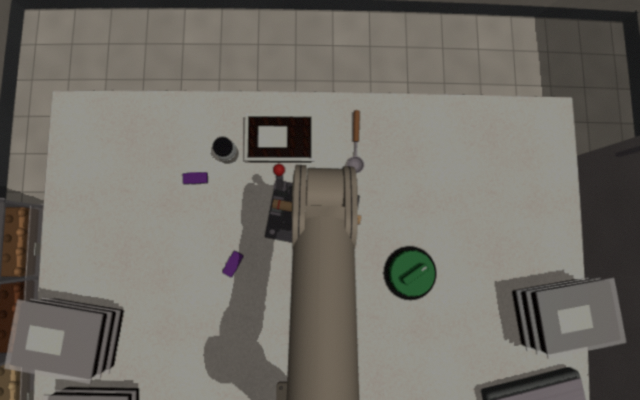

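The bar is centred on the TCP within about 1 mm: its ends measure ±108.5 along the stand's y. Lowering into the forks.

```bash

python3 -m jog '[[[0.0005,0.0055,0],[0.003,0,0.003],0],[[0,0,-0.006],[0,0,0],0],[[0,0,0],[0,0,0],0]]' 70
python3 -c "
from h import *
st()"
```

```text
clock: 36.38
position: [0.581, 0.0163, 0.1827]
ee_rot: [0.768, 0.641, 0.003, 0.001]
ft_force: [-0.6, 1.1, -1.2]
grip_width: 0.232
t 36.38 pos [0.581  0.0163 0.1827] rv [ 0.984 -0.179  0.004] [ 0.005  0.002 -1.   ] F [-0.6  1.1 -1.2] w 0.232 q [-0.53  0.3   0.51  1.7  -0.16  1.18 -0.16]
```

```bash

python3 -m jog '[[[-0.002,-0.001,-0.006],[-0.002,0.005,0],0],[[0,0,-0.006],[0,0,0],0],[[0,0,-0.002],[0,0,0],0],[[0,0,0],[0,0,0],0]]' 70
python3 -c "
from h import *
st()"
```

```text
clock: 36.88
position: [0.5787, 0.0152, 0.1674]
ee_rot: [0.768, 0.641, -0.0, -0.0]
ft_force: [-0.3, 0.4, -2.1]
grip_width: 0.233
t 36.88 pos [0.5787 0.0152 0.1674] rv [ 0.984 -0.178 -0.001] [-0.001 -0.    -1.   ] F [-0.3  0.4 -2.1] w 0.233 q [-0.53  0.31  0.5   1.72 -0.16  1.16 -0.15]
```

```bash

python3 -m jog '[[[0,0,-0.003],[0,0,0],0],[[0,0,-0.002],[0,0,0],0],[[0,0,0],[0,0,0],0]]' 70
python3 -c "
from h import *
st()"
```

```text
clock: 37.25
position: [0.5789, 0.0152, 0.1628]
ee_rot: [0.768, 0.641, -0.0, -0.0]
ft_force: [0.1, 1.1, -1.5]
grip_width: 0.235
t 37.25 pos [0.5789 0.0152 0.1628] rv [ 0.984 -0.178 -0.   ] [-0.  0. -1.] F [ 0.1  1.1 -1.5] w 0.235 q [-0.52  0.32  0.5   1.72 -0.17  1.15 -0.15]
```

```bash

python3 -m jog '[[[0,0,-0.0025],[0,0,0],0],[[0,0,0],[0,0,0],0]]' 70
python3 -c "
from h import *
st()"
python3 -m jog '[[[0,0,-0.0015],[0,0,0],0],[[0,0,0],[0,0,0],0]]' 70
```

```text
clock: 37.5
position: [0.5792, 0.0151, 0.1633]
ee_rot: [0.768, 0.641, 0.001, -0.0]
ft_force: [-0.0, -0.2, -1.5]
grip_width: 0.233
t 37.5 pos [0.5792 0.0151 0.1633] rv [ 0.984 -0.179  0.001] [ 0.001  0.002 -1.   ] F [-0.  -0.2 -1.5] w 0.233 q [-0.52  0.31  0.5   1.72 -0.17  1.15 -0.15]
clock: 37.75
position: [0.5795, 0.0151, 0.1628]
ee_rot: [0.768, 0.641, 0.001, -0.0]
ft_force: [0.2, -0.6, -0.9]
grip_width: 0.234
```

```bash

python3 -m jog '[[[0,0,-0.002],[0,0,0],0],[[0,0,-0.001],[0,0,0],0]]' 70
python3 -m jog '[[[0,0,0],[0,0,0],45],[[0,0,0],[0,0,0],45],[[0,0,0.02],[0,0,0],45],[[0,0,0.05],[0,0,0],45],[[-0.03,-0.02,0.05],[0,0,0],30]]' 40
python3 -m jog '[[[-0.06,0,0.03],[0,0,0.1],30],[[-0.04,0,0.03],[0,0,0],30]]' 40
python3 -c "
from h import *
st();snap('scene','s18');snap('top','t18');snap('wrist','w18')
p=cv2.imread('pics/s18.png')[80:280,200:450];cv2.imwrite('pics/s18c.png',cv2.resize(p,None,fx=3,fy=3))"
```

```text
clock: 38.0
position: [0.5797, 0.0151, 0.1628]
ee_rot: [0.768, 0.641, 0.002, -0.001]
ft_force: [-5.7, -0.4, 10.4]
grip_width: 0.231
clock: 38.62
position: [0.5479, -0.0033, 0.28]
ee_rot: [0.767, 0.642, -0.002, -0.002]
ft_force: [0.1, -0.5, -0.0]
grip_width: 0.302
clock: 38.88
position: [0.4505, -0.0053, 0.3403]
ee_rot: [0.734, 0.68, -0.002, -0.001]
ft_force: [0.8, 1.7, 0.3]
grip_width: 0.297
t 38.88 pos [ 0.4505 -0.0053  0.3403] rv [ 0.997 -0.076 -0.004] [-0.004 -0.001 -1.   ] F [0.8 1.7 0.3] w 0.297 q [-0.61 -0.13  0.48  1.76  0.06  1.5  -0.22]
```

View pics/s18c.png

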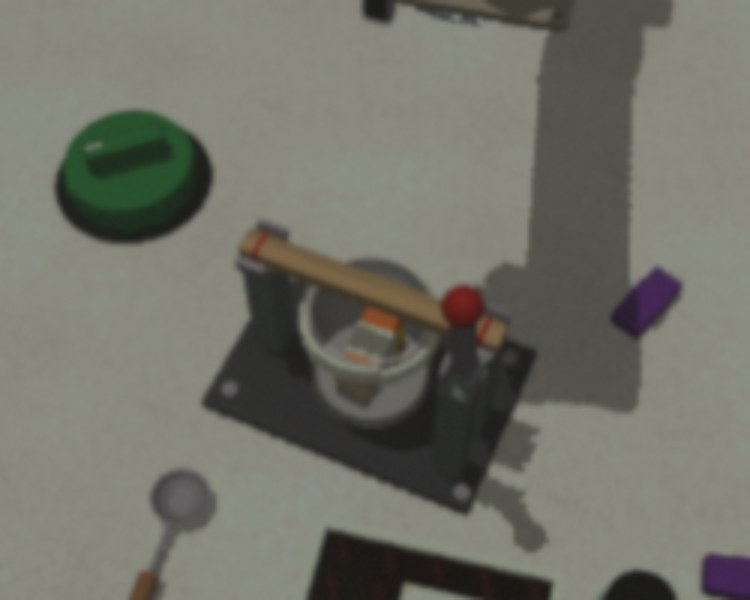

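View pics/w18.png

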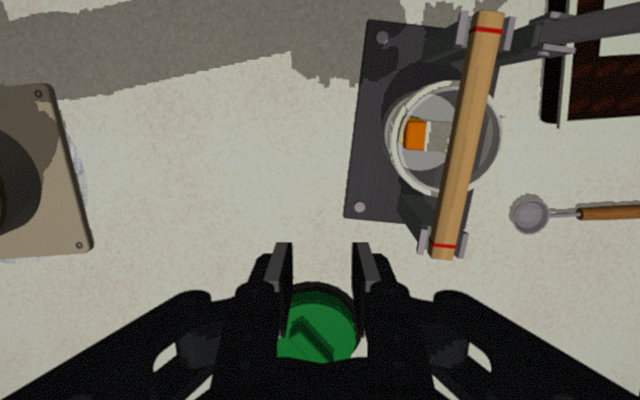

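The bar lies in both forks: wrist view, +y fork (485,30) and -y fork (443,245). Measuring the bar and knob.

```bash
cat > fin.py <<'E'
from h import *
import sys
c=np.array([.5787,.0152]);th=np.radians(-10.2);ex=np.array([np.cos(th),np.sin(th)]);ey=np.array([-np.sin(th),np.cos(th)])
def sf(P): return np.c_[(P[:,:2]-c)@ex,(P[:,:2]-c)@ey,P[:,2]]*1000
for f in sys.argv[1:]:
    p,d,m=load(f);hsv=cv2.cvtColor(p,cv2.COLOR_RGB2HSV).astype(int)
    mk=((hsv[:,:,0]<22)|(hsv[:,:,0]>172))&(hsv[:,:,1]>60)&(hsv[:,:,2]>45)
    ys,xs=np.nonzero(mk&(d>0));q=sf(pts(m,d,np.c_[xs,ys]));b=q[(abs(q[:,2]-156)<5)&(abs(q[:,0])<20)&(abs(q[:,1])<125)]
    if len(b)>20:
        for lo,hi in((-200,-80),(-60,60),(80,200)):
            t=b[(b[:,1]>lo)&(b[:,1]<hi)]; 
            if len(t)>5: print(f,'bar y',lo,hi,'n',len(t),'x',np.percentile(t[:,0],[2,50,98]).round(1),'z',np.median(t[:,2]).round(1))
        print(f,'bar y ext',b[:,1].min().round(1),b[:,1].max().round(1))
    mk=((hsv[:,:,0]<6)|(hsv[:,:,0]>174))&(hsv[:,:,1]>150)
    n,l,s,ce=cv2.connectedComponentsWithStats(mk.astype(np.uint8));
    for i in range(1,n):
        if s[i,4]>40:
            ys,xs=np.nonzero((l==i)&(d>0));q=sf(pts(m,d,np.c_[xs,ys]));print(f,'red',s[i,4],ce[i].round(),'mean',q.mean(0).round(1),'max z',q[:,2].max().round(1))
E
python3 fin.py t18 w18 s18
```

```text
t18 bar y -200 -80 n 96 x [-12.1  -1.7   8.9] z 155.3
t18 bar y -60 60 n 415 x [-11.7  -1.3   9.2] z 155.6
t18 bar y 80 200 n 104 x [-11.6  -1.2   9.6] z 155.3
t18 bar y ext -107.5 109.2
t18 red 90 [278. 170.] mean [ 64.6  94.6 294.1] max z 299.4
w18 bar y -200 -80 n 691 x [-9.7  0.2 11.6] z 156.5
w18 bar y -60 60 n 3545 x [-9.4  0.3 11.6] z 156.3
w18 bar y 80 200 n 1088 x [-9.3  0.7 12.2] z 156.3
w18 bar y ext -109.6 110.0
w18 red 132 [487.  30.] mean [  0.5  94.8 155.7] max z 159.4
w18 red 51 [615.  67.] mean [201.3  97.7  49. ] max z 53.2
w18 red 84 [442. 245.] mean [ -0.9 -94.8 155.4] max z 157.9
s18 bar y -200 -80 n 103 x [-7.1  3.9 14.3] z 155.4
s18 bar y -60 60 n 422 x [-7.2  4.1 14. ] z 155.5
s18 bar y 80 200 n 77 x [-16.3   3.5  12.9] z 155.2
s18 bar y ext -109.5 108.1
s18 red 120 [354. 182.] mean [ 75.2  95.8 292.3] max z 297.9
```

The bar is seated: top at 156 mm, x within about 1 mm of the stand axis, ends ±109 mm. The knob is at stand (65, 95), so the clamp is at about 1.73 rad. I'll go above the knob and look.

```bash

python3 -m jog '[[[0.01,0.01,0.02],[0,0.004,0.18],50],[[0.02,0.01,0.01],[0,0,0.18],50],[[0.02,0.02,0.01],[0,0,0.18],50],[[0.03,0.02,0],[0,0,0.18],50],[[0.03,0.02,0],[0,0,0.18],50]]' 40
python3 -m jog '[[[0.03,0.02,0],[0,0,0.18],50],[[0.03,0.0,0],[0,0,0.18],50],[[0.02,0,0],[0,0,0.18],50],[[0.0,0,0],[0,0,0.03],50],[[0,0,0],[0,0,0],50]]' 40
python3 -c "
from h import *
st();snap('wrist','w19')"
python3 fin.py w19
```

```text
clock: 39.65
position: [0.5669, 0.0768, 0.3769]
ee_rot: [0.353, 0.935, -0.004, -0.002]
ft_force: [-0.8, -1.0, 0.3]
grip_width: 0.502
clock: 40.28
position: [0.6533, 0.101, 0.3639]
ee_rot: [0.066, 0.998, -0.009, -0.006]
ft_force: [0.2, -0.8, 0.3]
grip_width: 0.505
t 40.27 pos [0.6533 0.101  0.3639] rv [ 0.133  0.991 -0.018] [-0.014 -0.017 -1.   ] F [ 0.2 -0.8  0.3] w 0.505 q [-0.52  0.42  0.45  1.16 -0.16  1.62  1.32]
w19 bar y -200 -80 n 741 x [-9.2  1.3 12.1] z 156.3
w19 bar y -60 60 n 3109 x [-8.7  1.6 12.1] z 156.3
w19 bar y 80 200 n 784 x [-8.5  1.9 12.3] z 156.3
w19 bar y ext -110.5 109.7
w19 red 78 [121. 107.] mean [  1.2 -95.1 156.6] max z 158.2
w19 red 78 [326. 116.] mean [  2.   94.9 156.5] max z 158.6
w19 red 1637 [319. 236.] mean [ 70.6  94.8 283.2] max z 299.4
```

View pics/w19.png

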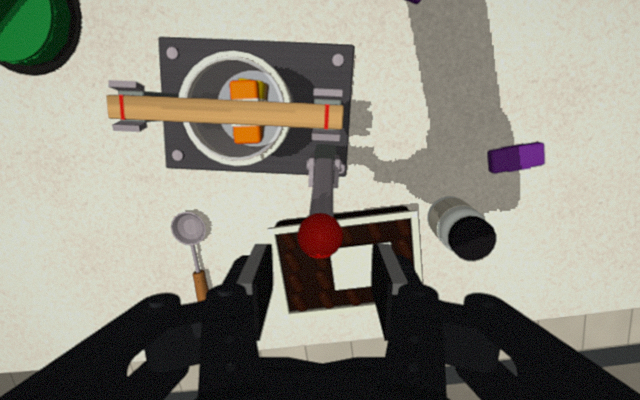

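```bash
python3 - <<'E'
from fin import *
from scipy.optimize import least_squares
for f in ('w19','t18','s18'):
    p,d,m=load(f);hsv=cv2.cvtColor(p,cv2.COLOR_RGB2HSV).astype(int)
    mk=((hsv[:,:,0]<6)|(hsv[:,:,0]>174))&(hsv[:,:,1]>150)&(d>0);ys,xs=np.nonzero(mk);P=pts(m,d,np.c_[xs,ys]);P=P[P[:,2]>.265]
    r=least_squares(lambda c:np.linalg.norm(P-c,axis=1)-.014,P.mean(0)-[0,0,.01],loss='soft_l1',f_scale=.002)
    print(f,r.x.round(4),sf(r.x[None]).round(1))
E
```

```text
w19 [0.6579 0.0977 0.3059] [[ 63.4  95.2 305.9]]
t18 [0.6618 0.0967 0.2834] [[ 67.4  94.9 283.4]]
s18 [0.6637 0.0952 0.283 ] [[ 69.5  93.8 283. ]]
```

```bash

python3 -m jog '[[[0.008,-0.0045,-0.02],[0.017,-0.014,-0.045],55],[[0,0,-0.015],[0,0,0],55],[[0,0,0],[0,0,0],55]]' 30
python3 -c "
from h import *
st();snap('wrist','w20')"
```

```text
clock: 40.7
position: [0.66, 0.0972, 0.3286]
ee_rot: [0.091, 0.996, 0.001, 0.0]
ft_force: [-1.2, 0.6, 0.5]
grip_width: 0.549
t 40.7 pos [0.66   0.0972 0.3286] rv [0.181 0.983 0.002] [ 0.     0.002 -1.   ] F [-1.2  0.6  0.5] w 0.549 q [-0.52  0.42  0.45  1.23 -0.18  1.53  1.29]
```

View pics/w20.png

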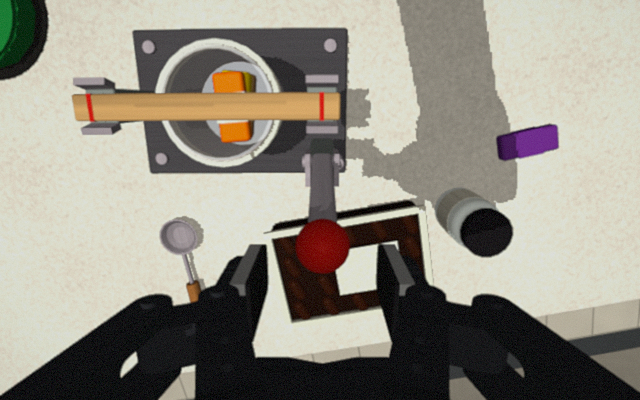

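The knob is centred between the jaws at (322,246). Descend and grip gently.

```bash

python3 -m jog '[[[0.001,0,-0.02],[0,0,0],55],[[0,0,-0.016],[0,0.0,0],55],[[0,0,-0.002],[0,0,0],55]]' 30
python3 -c "
from h import *
st()"
```

```text
clock: 41.12
position: [0.6614, 0.098, 0.2932]
ee_rot: [0.09, 0.996, 0.002, 0.002]
ft_force: [-0.4, -0.2, -0.8]
grip_width: 0.548
t 41.12 pos [0.6614 0.098  0.2932] rv [0.18  0.984 0.004] [ 0.005  0.003 -1.   ] F [-0.4 -0.2 -0.8] w 0.548 q [-0.52  0.43  0.44  1.29 -0.18  1.46  1.3 ]
```

```bash

python3 -m jog '[[[0,-0.001,-0.008],[-0.003,0.005,0],55],[[0,0,0],[0,0.0,0],20],[[0,0,0],[0,0,0],10],[[0,0,0],[0,0,0],10]]' 30
python3 -c "
from h import *
st();snap('scene','s21')
p=cv2.imread('pics/s21.png')[60:260,200:450];cv2.imwrite('pics/s21c.png',cv2.resize(p,None,fx=3,fy=3))"
```

```text
clock: 41.62
position: [0.6618, 0.0972, 0.2862]
ee_rot: [0.09, 0.996, 0.0, 0.0]
ft_force: [0.1, -0.9, -2.4]
grip_width: 0.306
t 41.62 pos [0.6618 0.0972 0.2862] rv [0.179 0.984 0.   ] [ 0.001  0.    -1.   ] F [ 0.1 -0.9 -2.4] w 0.306 q [-0.52  0.43  0.44  1.3  -0.18  1.45  1.3 ]
```

View pics/s21c.png

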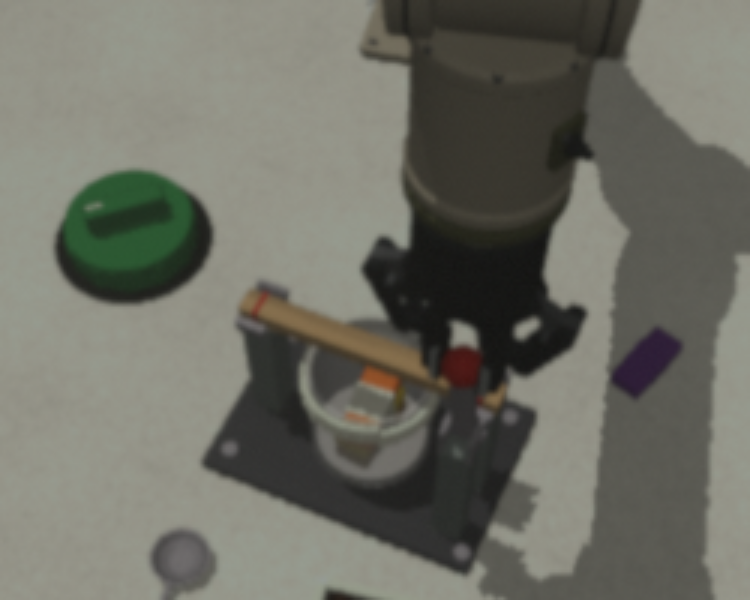

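The knob is held: width 26 mm against the 28 mm ball. Swinging along the arc.

```bash

python3 -m jog '[[[-0.012,0.002,0.002],[0,0,0],10],[[-0.012,0.002,0.001],[0,0.0,0],10],[[-0.012,0.002,-0.001],[0,0,0],10],[[-0.012,0.002,-0.002],[0,0,0],10],[[0,0,0],[0,0,0],10]]' 30
python3 -c "
from h import *
st()
o=sensors.get_obs()['position'];c=np.array([.5787,.0152]);th=np.radians(-10.2);ex=np.array([np.cos(th),np.sin(th)]);ey=np.array([-np.sin(th),np.cos(th)])
s=[(o[:2]-c)@ex,(o[:2]-c)@ey];u=.045-s[0];z=o[2]-.164;print('stand',s,'u',u,'z',z,'r',np.hypot(u,z),'a',np.arctan2(z,u))"
```

```text
clock: 42.3
position: [0.6098, 0.1066, 0.2863]
ee_rot: [0.089, 0.996, 0.001, 0.001]
ft_force: [2.0, -0.2, -6.5]
grip_width: 0.308
t 42.3 pos [0.6098 0.1066 0.2863] rv [0.178 0.984 0.002] [ 0.002  0.001 -1.   ] F [ 2.  -0.2 -6.5] w 0.308 q [-0.59  0.31  0.44  1.45 -0.13  1.41  1.24]
stand [np.float64(0.014373597956601541), np.float64(0.09548902250985333)] u 0.030626402043398455 z 0.12229067839285898 r 0.12606738882006538 a 1.3254041694988996
```

```bash
cat > arc.py <<'E'
from h import *
st()
o=sensors.get_obs()['position'];c=np.array([.5787,.0152]);th=np.radians(-10.2);ex=np.array([np.cos(th),np.sin(th)]);ey=np.array([-np.sin(th),np.cos(th)])
s=[(o[:2]-c)@ex,(o[:2]-c)@ey];u=.045-s[0];z=o[2]-.164;a=np.arctan2(z,u);print('stand',np.round(s,4),'r',np.hypot(u,z),'a',a)
for da in (.15,.3,.45,.6,.75):
    b=a-da;U=.123*np.cos(b);Z=.123*np.sin(b);print('da',da,'dxyz',np.round(-(U-u)*ex[0],4),np.round(-(U-u)*ex[1],4),np.round(Z-z,4));u,z=U,Z
E
python3 -m jog '[[[-0.0175,0.003,-0.009],[0,0,0],10],[[-0.018,0.003,-0.0105],[0,0.0,0],10],[[-0.0145,0.003,-0.011],[0,0,0],10],[[0,0,0],[0,0,0],10]]' 30
python3 arc.py
```

```text
clock: 42.8
position: [0.5602, 0.1156, 0.2597]
ee_rot: [0.089, 0.996, 0.002, 0.005]
ft_force: [4.9, 0.8, -5.2]
grip_width: 0.303
t 42.8 pos [0.5602 0.1156 0.2597] rv [0.178 0.984 0.006] [ 0.01   0.004 -1.   ] F [ 4.9  0.8 -5.2] w 0.303 q [-0.64  0.2   0.42  1.62 -0.09  1.32  1.18]
stand [-0.036   0.0955] r 0.12532136531862764 a 0.8683542105152112
da 0.15 dxyz -0.0115 0.0021 -0.0147
da 0.3 dxyz -0.0109 0.002 -0.0147
da 0.45 dxyz -0.0086 0.0015 -0.0162
da 0.6 dxyz -0.0061 0.0011 -0.0174
da 0.75 dxyz -0.0035 0.0006 -0.0181
```

```bash

python3 -m jog '[[[-0.0115,0.002,-0.015],[-0.003,0.008,0],10],[[-0.011,0.002,-0.0147],[0,0.0,0],10],[[-0.0085,0.0015,-0.0162],[0,0,0],10],[[0,0,0],[0,0,0],10]]' 30
python3 arc.py
```

```text
clock: 43.3
position: [0.5313, 0.1209, 0.2175]
ee_rot: [0.09, 0.996, 0.002, 0.003]
ft_force: [-0.4, 0.2, 1.2]
grip_width: 0.306
t 43.3 pos [0.5313 0.1209 0.2175] rv [0.179 0.984 0.004] [ 0.005  0.003 -1.   ] F [-0.4  0.2  1.2] w 0.306 q [-0.67  0.17  0.4   1.75 -0.07  1.23  1.15]
stand [-0.0654  0.0956] r 0.12268067144240324 a 0.45133862400204905
da 0.15 dxyz -0.007 0.0013 -0.017
da 0.3 dxyz -0.0041 0.0007 -0.018
da 0.45 dxyz -0.0014 0.0002 -0.0184
da 0.6 dxyz 0.0013 -0.0002 -0.0184
da 0.75 dxyz 0.004 -0.0007 -0.018
```

```bash

python3 -m jog '[[[-0.007,0.001,-0.017],[-0.003,0.005,0],10],[[-0.004,0.0005,-0.018],[0,0.0,0],10],[[-0.001,0,-0.008],[0,0,0],10],[[0,0,0],[0,0,0],10]]' 30
python3 arc.py
```

```text
clock: 43.8
position: [0.5208, 0.1228, 0.1748]
ee_rot: [0.09, 0.996, 0.001, 0.001]
ft_force: [-0.3, 1.0, 0.7]
grip_width: 0.304
t 43.8 pos [0.5208 0.1228 0.1748] rv [0.179 0.984 0.002] [ 0.002  0.002 -1.   ] F [-0.3  1.   0.7] w 0.304 q [-0.67  0.19  0.4   1.82 -0.08  1.14  1.14]
stand [-0.076   0.0956] r 0.12152459357596383 a 0.08935496441863336
da 0.15 dxyz -0.0017 0.0003 -0.0183
da 0.3 dxyz 0.0025 -0.0004 -0.0183
da 0.45 dxyz 0.0051 -0.0009 -0.0177
da 0.6 dxyz 0.0077 -0.0014 -0.0167
da 0.75 dxyz 0.01 -0.0018 -0.0154
```

```bash

python3 -m jog '[[[0,0,-0.006],[0,0,0],10],[[0,0,-0.003],[0,0.0,0],10],[[0,0,0],[0,0,0],10]]' 30
python3 arc.py | head -2
python3 -m jog '[[[0,0,-0.002],[0,0,0],10],[[0,0,0],[0,0.0,0],10]]' 30
python3 arc.py|head -2
```

```text
clock: 44.18
position: [0.5207, 0.1228, 0.1658]
ee_rot: [0.09, 0.996, 0.001, 0.001]
ft_force: [-2.4, 1.0, 0.2]
grip_width: 0.306
t 44.17 pos [0.5207 0.1228 0.1658] rv [0.179 0.984 0.002] [ 0.001  0.002 -1.   ] F [-2.4  1.   0.2] w 0.306 q [-0.67  0.2   0.4   1.83 -0.09  1.13  1.15]
stand [-0.0761  0.0956] r 0.1211336785104274 a 0.014587339310712969
clock: 44.42
position: [0.5209, 0.1228, 0.1639]
ee_rot: [0.09, 0.996, 0.001, 0.001]
ft_force: [-3.0, 1.6, -0.4]
grip_width: 0.303
t 44.42 pos [0.5209 0.1228 0.1639] rv [0.179 0.984 0.002] [ 0.002  0.002 -1.   ] F [-3.   1.6 -0.4] w 0.303 q [-0.67  0.2   0.4   1.83 -0.09  1.12  1.15]
stand [-0.076   0.0956] r 0.1209751055003577 a -0.0008710954087245955
```

Level. I'll release, retreat upward, and check.

```bash

python3 -m jog '[[[0,0,0],[0,0,0],55],[[0,0,0],[0,0.0,0],55],[[0,0,0.02],[0,0,0],55],[[0,0,0.05],[0,0,0],55],[[-0.03,0,0.05],[0,0,0],55]]' 30
python3 -m jog '[[[-0.05,0,0.05],[0,0,0],55],[[-0.05,0,0.0],[0,0.0,0],55],[[0,0,0],[0,0,0],55]]' 30
python3 -c "
from h import *
st();snap('scene','s22');snap('top','t22');snap('wrist','w22')
p=cv2.imread('pics/s22.png')[80:280,200:450];cv2.imwrite('pics/s22c.png',cv2.resize(p,None,fx=3,fy=3))"
python3 fin.py t22 s22 w22
```

```text
clock: 45.05
position: [0.4904, 0.1206, 0.2837]
ee_rot: [0.092, 0.996, -0.002, -0.001]
ft_force: [0.7, 0.9, 0.8]
grip_width: 0.547
clock: 45.42
position: [0.3946, 0.1202, 0.3333]
ee_rot: [0.092, 0.996, 0.001, 0.003]
ft_force: [0.3, 1.3, -0.6]
grip_width: 0.551
t 45.42 pos [0.3946 0.1202 0.3333] rv [0.183 0.983 0.002] [ 0.006  0.001 -1.   ] F [ 0.3  1.3 -0.6] w 0.551 q [-0.77 -0.21  0.31  1.85  0.07  1.49  0.91]
t22 bar y -200 -80 n 98 x [-12.   -1.6   8.9] z 155.6
t22 bar y -60 60 n 416 x [-11.7  -1.3   9.2] z 155.7
t22 bar y 80 200 n 37 x [-11.4  -0.9   9.2] z 155.3
t22 bar y ext -108.2 109.4
t22 red 67 [270. 235.] mean [-78.7  94.5 174.4] max z 180.5
s22 bar y -200 -80 n 102 x [-7.5  4.6 14.6] z 155.1
s22 bar y -60 60 n 422 x [-7.   4.3 13.9] z 155.6
s22 bar y 80 200 n 38 x [-5.7  4.6 12.9] z 155.7
s22 bar y ext -110.3 108.5
s22 red 42 [374. 160.] mean [-72.7  95.3 175.2] max z 179.1
w22 bar y -60 60 n 37 x [-10.4  -9.3  -8.2] z 153.2
w22 bar y 80 200 n 22 x [-10.   -9.1  -8.2] z 153.1
w22 bar y ext -83.6 86.9
w22 red 680 [348. 308.] mean [-81.2  94.2 172.5] max z 179.8
```

View pics/s22c.png

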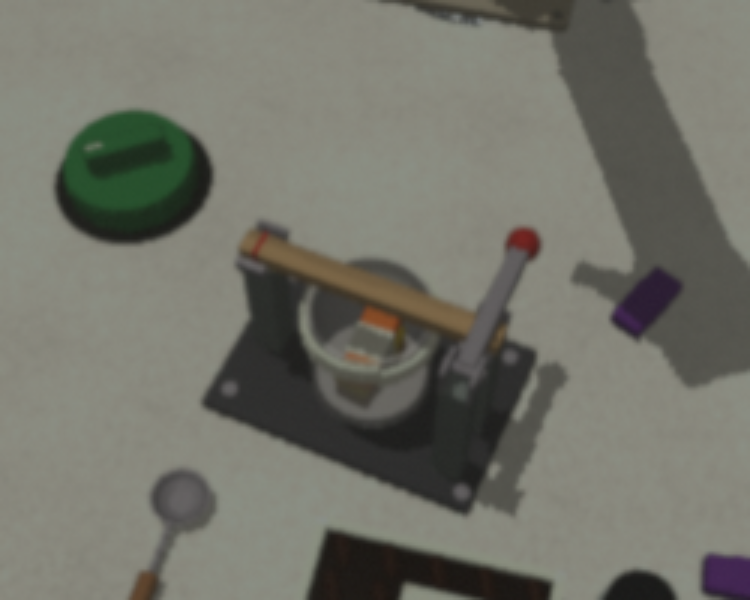

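View pics/w22.png

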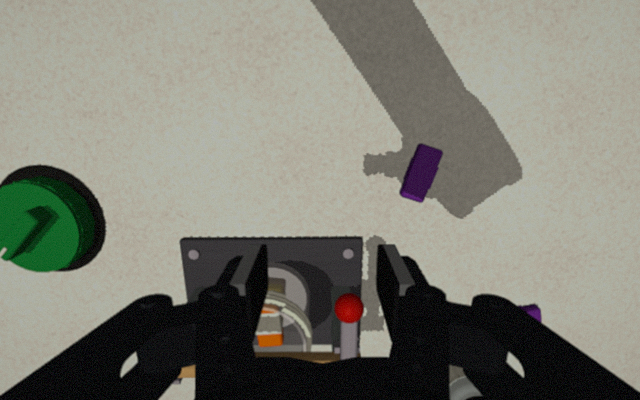

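View pics/t22.png

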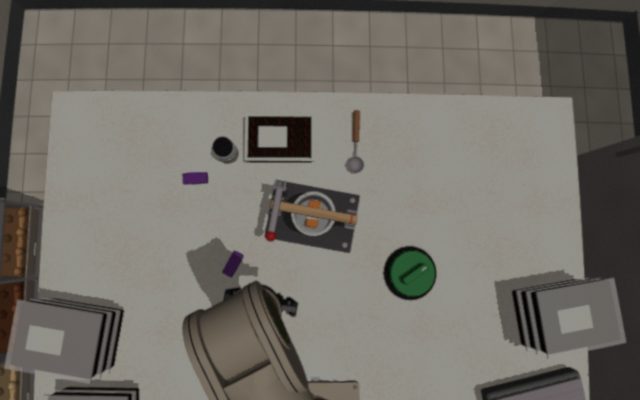

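The views show the clamp arm lying across the bar in the +y fork, with the knob at top view (270,235) and its top at about 180 mm (178 expected). The lid, jar, tray, scoop and both purple packs are where they should be. Handing in.

```bash

python3 -m jog '[[[0,0,0],[0,0,0],55],[[0,0,0],[0,0.0,0],55],[[0,0,0],[0,0,0],55]]' 30
python3 -c "
from h import *
snap('top','t23')"; python3 fin.py t23; python3 -c "
from workcell import manip
print(manip.hand_in())"
```

```text
clock: 45.95
position: [0.3985, 0.1196, 0.3312]
ee_rot: [0.094, 0.996, -0.002, 0.002]
ft_force: [-0.7, 0.0, 0.6]
grip_width: 0.548
t23 bar y -200 -80 n 96 x [-12.1  -1.4   8.9] z 155.3
t23 bar y -60 60 n 418 x [-11.8  -1.3   9.2] z 155.5
t23 bar y 80 200 n 39 x [-11.3  -1.1   9.2] z 155.0
t23 bar y ext -108.2 109.6
t23 red 67 [270. 235.] mean [-78.7  94.9 174.7] max z 181.9
the job is handed in; nothing more can be done
None
```

The job is done and handed in at about 46 s on the robot's clock. No verdict was reported.

- **Lid:** I unscrewed it in two grips and set it right way up on the mat. It sits within a few mm of the mat's centre.
- **Nut bars:** All three that were there (brown, yellow, orange) are stacked flat in the canister. I saw no terracotta bar in any view. The brown one had been knocked about 5 cm aside, so I measured it again before picking it up. I left both purple look-alikes alone.
- **Retaining bar:** It lies in both forks. Its top is at 155–156 mm (156 expected) and it is centred within about 1 mm along the forks.
- **Clamp arm:** I guided it down by the knob onto the bar. The knob's top reads 180–182 mm (178 expected), the same slight over-reading (1–2 mm) that camera gave with the arm up, so I take it as level.

- **Camera disagreement:** The cameras differ by a few mm on the bar's sideways position. The top view gives -1.3 mm, the wrist view 0 to +2 mm and the scene view about +4 mm. All of these fit inside the fork gap.
- **Forces:** The highest I saw was about 42 N at the wrist, with 38 N of that straight down, while pressing the held lid onto the mat. The limits are 120 N at the wrist and 40 N for arm or gripper-body contact.
- **Bystanders:** The jar, tray and scoop look unmoved in the last top view.

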